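# Change over the creamer pods at the breakfast counter

### The arm

A 7-joint arm with a two-finger parallel gripper is mounted at the origin on the work surface. World frame = base frame: x ahead of the robot, y to its left, z up, the work surface at z = 0. Lengths are in m, angles in degrees, forces in N, time in s.
With the tool pointing down it reaches from about 0.425 to 0.925 m from the base axis. Payload 6.8 kg.
Tool frame: the origin (TCP) lies between the finger pads; the fingertips stand 11 mm ahead of it and the grasp point (between the pads) lies 8 mm behind it; x points along the fingers, y is the direction in which the jaws open and shut, and the axes are right-handed (so a half turn about x gives the same grasp; the last joint's range is limited). The gripper opens to 85 mm and grips with 20 to 120 N. Pads are 22 mm wide; open, the fingers measure 114 mm over their backs; the gripper's body (76 mm by 85 mm) begins 54 mm behind the grasp point. The pads swing forward as they close: fully open they stand 13 mm farther back than shut.
Start: joints at [69.609, 27.33, 1.283, 89.118, -0.659, 63.558, -4.761], TCP at [0.166, -0.654, 0.21] pointing down, gripper open.
Joint ranges: [-169.35, 169.35], [-19.33, 120.38], [-80.79, 83.38], [13.8, 139.57], [-78.32, 258.32], [9.67, 109.79], [-169.56, 169.56]. Speed limits (degrees/s): [136.94, 136.94, 180, 180, 180, 180, 180].

### API

Orientations are given as [roll, pitch, yaw] about the fixed x, y, z axes, in that order (R = Rz(yaw) Ry(pitch) Rx(roll)).
In Python, from station import robot gives the robot as it stands.
- The arm moves only by the shell command python3 -m inch 'ROWS' [FORCE]. ROWS is JSON, a list of rows, each a list of 7 numbers: the turn, a rotation vector about the tool's x, y, z normalised to -1 to 1, where 1 is 90 degrees, then the shift along the tool's x, y, z normalised to -1 to 1, where 1 is 800 mm, then the closure in counts, from 0 (fully open) to 255 (shut). A call has 1 to 10 rows; each row is the pose to reach, as a shift and turn from the pose commanded when the call began, along the tool's axes at that moment; what a row does not reach only later rows make up. A row lasts 1/8 s, in which the tool goes at most 62.5 mm and 10.7 degrees, less where a joint would pass 70% of its speed; a pose out of reach is approached as far as the arm can. A call with a number of a shift or a turn outside -1 to 1 is refused whole. A call with a gripper value outside its range is refused whole. The fingers move at their own pace and stop on an object; FORCE is the grip in N (left out, the last holds). Time passes only in rows, so rows that repeat a pose let the fingers close. It gives the time, the measured TCP pose, the force and the opening at its end, in the units of the state.
- robot.sense(): the state, without advancing time (a new reading comes with each control period).
- robot.capture(name): name is "side" or "top"; returns the picture (400x640x3 uint8, blue, green, red); there is no depth.
- robot.camera_model(name): a dict with "vfov" (degrees; the focal length in pixels is half the picture's height over the tangent of half this angle, whatever the lens; pixels are square), "cx", "cy" (the principal point, pixels), "T" (4x4, takes a point from camera to world coordinates). Camera axes: x right, y up, looking along -z (the intrinsics and any distortion apply to the point x, -y, -z); pixel columns grow to the right and rows downward; lengths in m; the calibration is good to about 2 mm. A picture is of the moment at which its call begins. camera_model takes no time and is no camera call.
- robot.sign_off(): hands the job in, once; it reports no verdict.
The state is a dict: "time_s": time; "joint_pos": joint angles; "qvel": joint speeds; "effort": joint torques, N m; "position": TCP position; "eef_rot": TCP orientation; "force": force on the tool from outside, world axes, zero at the start; "torque": the same for the moment, N m; "gripper_width": finger opening in m.
Only numpy, scipy, OpenCV 4.12 (cv2) and the standard library are available. Lean on these libraries where they do the work, as an engineer would, in place of code of your own. Each camera call takes 0.05 s, during which the arm holds its last target.

### The job

The orange-lidded creamer pods in the organiser are out of date: lift the organiser by its post and tip it towards the orange pods' open corner so that only those slide out into the grey tub, then stand it upright on the counter again with the red, brown and green pods still in their own compartments. Slide the wooden lid out of the stock box, lay it rib upwards flat on the counter clear of the box, and then put every blue pod from the box into the emptied compartment. Any orange pod that misses the tub goes into it too, and the cups and the mug stay where they are.

Things in the scene. Friction and masses are not known exactly. Their poses are not given: they have to be found in the camera images.
- organiser_post (a point): The organiser's black square post in the middle of its tray (tray 0.45 kg, 176 x 176 mm): 16 mm square, flat sides facing the four tray corners (45 degrees to the walls), from 34 to 90 mm above the tray's underside. The point is on its axis, 70 mm above the underside; axes along the tray's sides, z up. Seen from it, orange pods start at -x -y, red at +x -y, brown at +x +y, green at -x +y.
- orange_bay (a point): Centre of the floor of the orange pods' compartment, at (-43, -43, -66) mm from the post point, same axes. The teal tray has a 4 mm floor, and outer walls and a cross of dividers 4 mm thick with tops 34 mm above its underside: four compartments, each 82 x 82 mm inside, separate from one another.
- orange_corner (a point): Outer corner of that compartment, at (-88, -88, -70) mm from the post point, same axes. Each compartment is open only at its outer corner, where the walls stop 46 mm short: tipped towards this corner, the tray lets only this compartment's pods slide off. They begin to slide at a tilt of 9 to 14 degrees and all leave by 42.
- tub: Open grey plastic discard tub, 170 x 170 mm, 60 mm high, wall and floor 4 mm, loose on the counter (0.45 kg). Origin at the centre of its underside, axes along its sides.
- stockbox: Wooden stock box fixed to the counter, 176 mm long (x), 122 mm wide (y), 54 mm high. Origin at the centre of its underside. Inside 160 x 98 mm, floor 6 mm up. Its side walls carry the lid's grooves: ledges 42 mm up, lips overhanging them from 49.5 to 53.5 mm up, full length. The -x end is closed; the lid slides out at the +x end over a 42 mm high end wall.
- lid_rib (a point): Sliding lid of the stock box: board 168 x 107 mm, 5 mm thick, 0.12 kg, about 2 mm play in the grooves. A dark rib across its middle (14 mm thick along x, 60 mm long along y) rises 24 mm above the board. The point is the rib's centre, 17 mm above the board's underside; x as the box's x. Starts shut or a few mm open; clears the grooves after about 170 mm along +x.
- orange0_mid (a point): Out-of-date creamer pod with an orange lid, standing in the organiser's -x -y compartment; 26 mm across its rim and 24 mm high, 15 g; the point is at its centre, half-way up, z along its axis. One or two of the three are present (absent ones read None).
- orange1_mid (a point): Out-of-date creamer pod with an orange lid, standing in the organiser's -x -y compartment; 26 mm across its rim and 24 mm high, 15 g; the point is at its centre, half-way up, z along its axis. One or two of the three are present (absent ones read None).
- orange2_mid (a point): Out-of-date creamer pod with an orange lid, standing in the organiser's -x -y compartment; 26 mm across its rim and 24 mm high, 15 g; the point is at its centre, half-way up, z along its axis. One or two of the three are present (absent ones read None).
- blue0_mid (a point): Fresh creamer pod with a blue lid, standing on the floor of the stock box on its centre line under the lid; 26 mm across its rim and 24 mm high, 15 g; the point is at its centre, half-way up, z along its axis. Three or four are present (absent ones read None).
- blue1_mid (a point): Fresh creamer pod with a blue lid, standing on the floor of the stock box on its centre line under the lid; 26 mm across its rim and 24 mm high, 15 g; the point is at its centre, half-way up, z along its axis. Three or four are present (absent ones read None).
- blue2_mid (a point): Fresh creamer pod with a blue lid, standing on the floor of the stock box on its centre line under the lid; 26 mm across its rim and 24 mm high, 15 g; the point is at its centre, half-way up, z along its axis. Three or four are present (absent ones read None).
- blue3_mid (a point): Fresh creamer pod with a blue lid, standing on the floor of the stock box on its centre line under the lid; 26 mm across its rim and 24 mm high, 15 g; the point is at its centre, half-way up, z along its axis. Three or four are present (absent ones read None).
- red_mid (a point): Single pod with a red lid in its own compartment of the organiser, to be left there; 26 mm across its rim and 24 mm high, 15 g; the point is at its centre, half-way up, z along its axis. 
- brown_mid (a point): Single pod with a brown lid in its own compartment of the organiser, to be left there; 26 mm across its rim and 24 mm high, 15 g; the point is at its centre, half-way up, z along its axis. 
- green_mid (a point): Single pod with a green lid in its own compartment of the organiser, to be left there; 26 mm across its rim and 24 mm high, 15 g; the point is at its centre, half-way up, z along its axis. 
- cup0: Small steel cup, 60 mm across, 45 mm high, a bystander; origin at the centre of its underside.
- cup1: Small steel cup, 60 mm across, 45 mm high, a bystander; origin at the centre of its underside.
- mug: White mug, 76 mm across, 85 mm high, a bystander; origin at the centre of its underside.
Mind the look-alikes: they are no part of the job. There is more than one size of the part that bears lid_rib; the job needs the larger.

How it is judged:
By the outcome, as a careful person would: the job done as asked, in the order asked, and still so for the second after the job is handed in, with the robot touching nothing.
Of orange0, orange1, orange2 only 1 to 2 are there at a start; the rules pass over those that are not, and their reading is None.
Of blue0, blue1, blue2, blue3 only 3 to 4 are there at a start; the rules pass over those that are not, and their reading is None.
At some moment in a run one of tub, organiser may be knocked a few centimetres aside while the robot is not near it.
It also fails if it takes over 210 s, if anything falls off the work surface, if the arm or the gripper's body presses on something with over 40 N, if the wrist force passes 120 N, or if a joint passes its speed limit or range.

## Working session

There is one attempt and no reset: what is moved stays moved. The work goes in short steps, Python scripts to look and compute and a shell command to move; the robot and the scene stay as the last step left them, time stands still between calls to the robot, and variables do not carry over. Pictures are saved under pics/ and viewed, and the job is handed in when it is done.

```bash
ls; mkdir -p pics; python3 - <<'E'
from station import robot
import cv2,json
s=robot.sense(); print(s)
for n in("side","top"):
    im=robot.capture(n); cv2.imwrite(f"pics/{n}0.png",im)
    m=robot.camera_model(n); print(n,m)
E
```

```text
pics
{'time_s': 0.0, 'joint_pos': array([69.6080026 , 27.37639045,  1.27921891, 89.17952029, -0.65955538,
       63.55758359, -4.7610162 ]), 'qvel': array([ 0.04085314, -0.07744554,  0.10953517, -0.0272921 , -0.07564099,
       -0.03156367,  0.03732012]), 'effort': array([ 4.36832543e-04, -5.96453118e+01,  1.60778023e+00, -2.81192797e+01,
        1.24076981e-02,  9.36728407e-03, -1.29799949e-05]), 'position': array([ 0.16539842, -0.65375796,  0.20860962]), 'eef_rot': array([-86.21949258,  89.89382987, 107.98069491]), 'force': array([-0.17956678,  0.53525764,  0.21767841]), 'torque': array([-0.0182656 ,  0.003214  , -0.00218948]), 'gripper_width': 0.0851319077835257}
side {'vfov': 57.97017983913671, 'cx': 322.4488374104637, 'cy': 200.81807347411197, 'T': array([[-0.9188975 ,  0.28665589, -0.27102728,  0.25076997],
       [-0.39441936, -0.65400108,  0.6455354 ,  0.6558976 ],
       [ 0.00779439,  0.70007928,  0.71402259,  0.8176849 ],
       [ 0.        ,  0.        ,  0.        ,  1.        ]])}
top {'vfov': 44.41534166430113, 'cx': 324.074575426744, 'cy': 198.8756383868865, 'T': array([[-0.02828076,  0.98791198, -0.1524143 ,  0.26186391],
       [-0.99947334, -0.02551912,  0.02004545,  0.0197265 ],
       [ 0.01591367,  0.15290093,  0.98811339,  1.79016614],
       [ 0.        ,  0.        ,  0.        ,  1.        ]])}
```

View pics/side0.png

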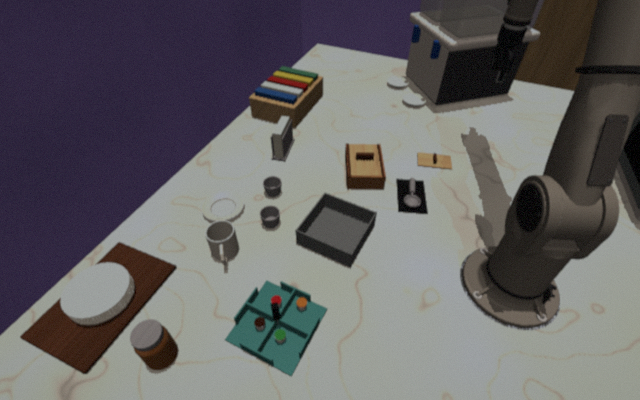

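View pics/top0.png

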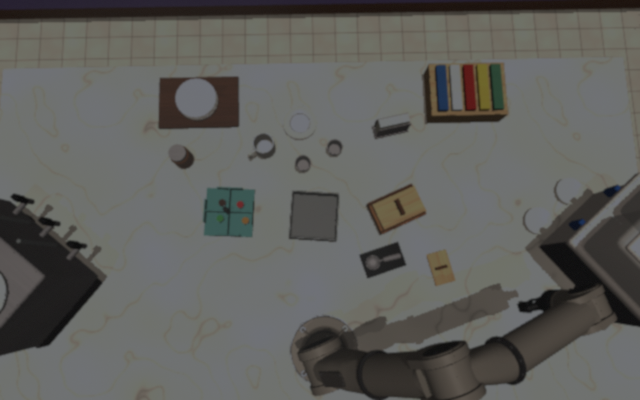

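The side view shows the organiser around (277,325), tub (337,230), stock box (365,165) and a small decoy lid at (434,160). I'll set up helpers and enlarge.

```bash
cat > h.py <<'E'
import numpy as np, cv2
from station import robot
def cam(n):
    m=robot.camera_model(n); f=200/np.tan(np.radians(m["vfov"]/2)); return m,f
def px2w(n,u,v,z):
    m,f=cam(n); T=m["T"]
    d=T[:3,:3]@np.array([(u-m["cx"])/f,-(v-m["cy"])/f,-1.]); o=T[:3,3]
    return o+d*(z-o[2])/d[2]
def w2px(n,p):
    m,f=cam(n); T=m["T"]; q=T[:3,:3].T@(np.asarray(p,float)-T[:3,3])
    return np.array([m["cx"]+f*q[0]/-q[2], m["cy"]-f*q[1]/-q[2]])
def crop(n,u0,v0,u1,v1,k,name,im=None):
    if im is None: im=robot.capture(n)
    c=cv2.resize(im[v0:v1,u0:u1],None,fx=k,fy=k,interpolation=cv2.INTER_CUBIC)
    c=np.clip(c.astype(float)*1.5,0,255).astype(np.uint8)
    for i in range(u0-u0%10+10,u1,10): 
        cv2.line(c,(int((i-u0)*k),0),(int((i-u0)*k),4 if i%50 else 12),(0,0,255),1)
        if i%20==0: cv2.putText(c,str(i),(int((i-u0)*k)-8,22),0,.35,(0,0,255),1)
    for i in range(v0-v0%10+10,v1,10): 
        cv2.line(c,(0,int((i-v0)*k)),(6,int((i-v0)*k)),(0,0,255),1)
        if i%20==0: cv2.putText(c,str(i),(8,int((i-v0)*k)+4),0,.35,(0,0,255),1)
    cv2.imwrite("pics/"+name+".png",c)
from scipy.spatial.transform import Rotation as Ro
def tool():
    s=robot.sense(); return s["position"], Ro.from_euler("xyz",s["eef_rot"],degrees=True)
def row(dp_to, R_to, p0=None,R0=None):
    "row numbers taking tool from p0,R0 to p,R"
    p,R=tool()
    if p0 is not None:p=p0
    if R0 is not None:R=R0
    t=R.inv().apply(np.asarray(dp_to)-p)/.8
    r=(R.inv()*R_to).as_rotvec()/(np.pi/2)
    return np.round(np.r_[r,t],4)
E
python3 - <<'E'
from h import *
a=cv2.imread("pics/top0.png");b=cv2.imread("pics/side0.png")
crop("top",190,170,350,250,5,"t1",a)
crop("top",350,170,470,290,5,"t2",a)
crop("side",215,270,345,380,5,"s1",b)
crop("side",290,130,470,270,4,"s2",b)
E
```

```text
(no output)
```

View pics/t1.png

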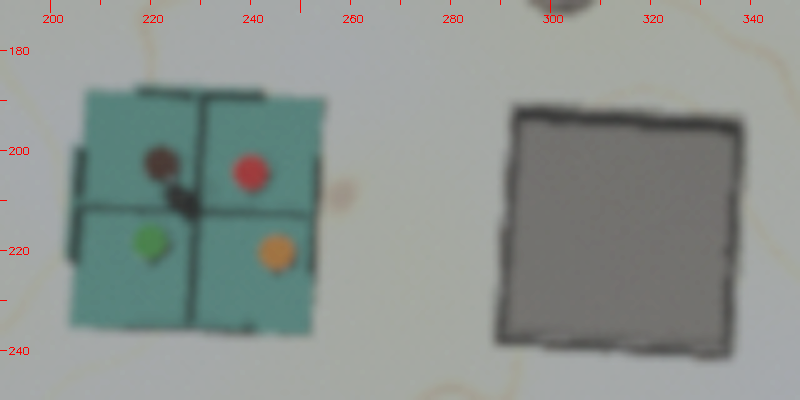

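View pics/t2.png

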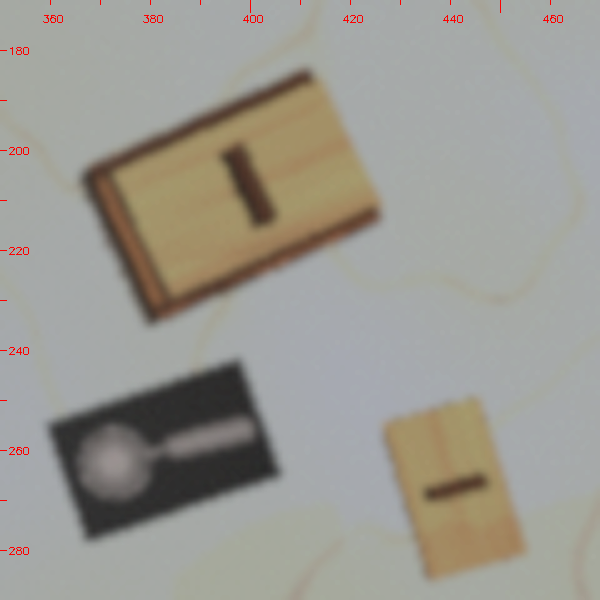

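View pics/s1.png

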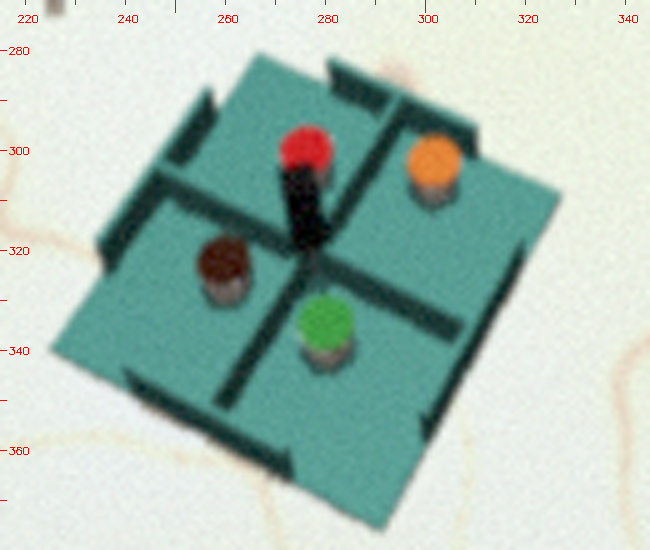

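View pics/s2.png

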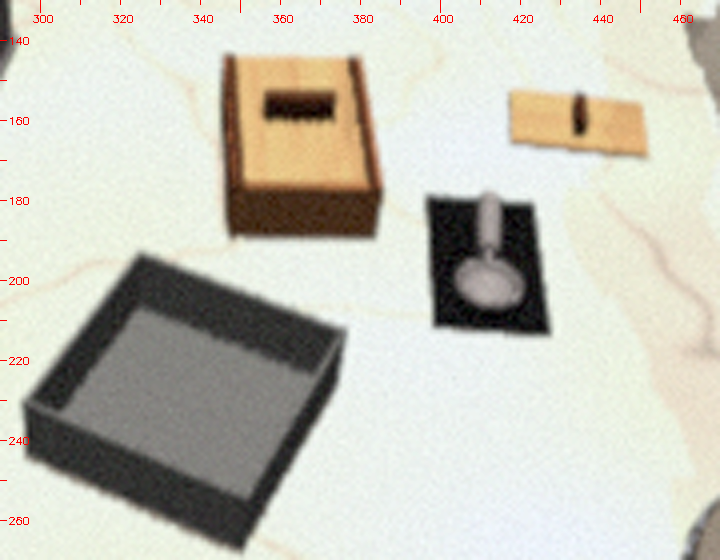

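```bash
python3 - <<'E'
from h import *
np.set_printoptions(precision=4,suppress=True)
def show(nm,n,pts,z):
    W=np.array([px2w(n,u,v,z) for u,v in pts]); c=W.mean(0)
    print(nm,n,"c",c[:2]); 
    for i in range(4):
        d=W[(i+1)%4]-W[i]; print("   edge",np.linalg.norm(d),np.degrees(np.arctan2(d[1],d[0])))
show("org","top",[(207,188),(255.2,189.5),(252.4,237),(204,235)],.004)
show("org","side",[(267,280.5),(327,309),(291.5,375.5),(225,339.5)],.004)
show("tub","top",[(293,191),(338.5,193.5),(336.3,241.5),(289.5,238.5)],.06)
show("tub","side",[(325,193),(375.5,212),(351.5,255.5),(296,231.5)],.06)
show("box","top",[(367,205),(411.5,184),(426,213),(380,234)],.0535)
show("box","side",[(346,144),(380,144),(385,179),(346,179)],.0535)
for n,u,v in [("top",399,207.5),("side",364.5,153)]: print("rib",n,px2w(n,u,v,.071))
for n,u,v in [("top",225.5,208),("side",274.5,303.5)]: print("posttop",n,px2w(n,u,v,.090))
for n,u,v in [("top",245,220),("side",301.5,302)]: print("orange",n,px2w(n,u,v,.028))
for n,u,v in [("top",335,148),("side",272,182),("top",303,163),("side",270,211)]: print("cups",n,px2w(n,u,v,.045))
for n,u,v in [("top",263,147),("side",222,232)]: print("mug",n,px2w(n,u,v,.085))
print("base",w2px("top",[0,0,0]))
E
```

```text
org top c [0.4969 0.3306]
   edge 0.17759170006228286 -93.27361326121373
   edge 0.17549076002024558 176.28881082958068
   edge 0.17580545049067337 86.0794604975338
   edge 0.17350126874465466 -3.1226236860215173
org side c [0.4958 0.3363]
   edge 0.17393042942863782 176.1027753421999
   edge 0.17261145989628623 86.61811496360804
   edge 0.1750094871311789 -3.1736265833692974
   edge 0.17481532301445696 -93.73747575856183
tub top c [0.4683 0.0209]
   edge 0.16314982401279768 -94.65647899437124
   edge 0.17189021647015146 175.53145901320283
   edge 0.16539094915080038 84.77877265887537
   edge 0.17026728899127191 -5.2182050405124585
tub side c [0.4693 0.0292]
   edge 0.16299250484289296 175.2291909786719
   edge 0.1704502449565837 86.31158717610606
   edge 0.16587675104737173 -5.022593130283025
   edge 0.16969122872174605 -94.65695299548203
box top c [ 0.4867 -0.2729]
   edge 0.1795126529612609 -66.2078107136173
   edge 0.11643139544879676 -156.60912689976612
   edge 0.18281865791244487 112.78283539237002
   edge 0.11328204394887466 21.721505653841103
box side c [ 0.4875 -0.2635]
   edge 0.11953744930584198 -156.1686461178694
   edge 0.18311626752661544 111.77657941765602
   edge 0.12324396399732948 23.7246326493523
   edge 0.183057388000549 -69.38537874358158
rib top [ 0.4892 -0.2802  0.071 ]
rib side [ 0.4939 -0.2806  0.071 ]
posttop top [0.5008 0.3302 0.09  ]
posttop side [0.4988 0.3318 0.09  ]
orange top [0.464  0.2713 0.028 ]
orange side [0.4624 0.2749 0.028 ]
cups top [ 0.7186 -0.0611  0.045 ]
cups side [ 0.7226 -0.0552  0.045 ]
cups top [0.6653 0.0574 0.045 ]
cups side [0.6676 0.0568 0.045 ]
mug top [0.718  0.1981 0.085 ]
mug side [0.7243 0.2037 0.085 ]
base [323.6875 349.5564]
```

```bash
python3 - <<'E'
from h import *
p,R=tool(); print(R.as_matrix().round(3)); M=R.as_matrix()
print("yaw of y",np.degrees(np.arctan2(M[1,1],M[0,1])))
print("decoy",px2w("top",440,267,.005))
# R for tool down with y at angle a: x=(0,0,-1), y=(cos,sin,0), z=x×y
def down(a):
    a=np.radians(a); x=np.array([0,0,-1.]); y=np.array([np.cos(a),np.sin(a),0]); return Ro.from_matrix(np.c_[x,y,np.cross(x,y)])
for a in (41.4,-48.6,131.4,-138.6): print(a,row([.56,-.25,.25],down(a)))
E
```

```text
[[-0.001  0.245 -0.969]
 [ 0.002 -0.969 -0.245]
 [-1.    -0.002  0.   ]]
yaw of y -75.79755380887666
decoy [ 0.27667752 -0.42940838  0.005     ]
41.4 [-1.3022e+00 -1.0000e-03  7.0000e-04 -5.1100e-02 -3.6840e-01 -6.0200e-01]
-48.6 [-3.022e-01 -2.000e-04  1.000e-03 -5.110e-02 -3.684e-01 -6.020e-01]
131.4 [ 1.6978e+00  1.4000e-03  2.0000e-04 -5.1100e-02 -3.6840e-01 -6.0200e-01]
-138.6 [ 6.978e-01  6.000e-04  9.000e-04 -5.110e-02 -3.684e-01 -6.020e-01]
```

```bash
python3 -m inch '[[-0.55,0,0,-0.05,-0.368,-0.6,0],[-0.55,0,0,-0.05,-0.368,-0.6,0],[-0.55,0,0,-0.05,-0.368,-0.6,0],[-0.55,0,0,-0.05,-0.368,-0.6,0],[-0.55,0,0,-0.05,-0.368,-0.6,0],[-0.55,0,0,-0.05,-0.368,-0.6,0],[-0.55,0,0,-0.05,-0.368,-0.6,0],[-0.55,0,0,-0.05,-0.368,-0.6,0],[-0.55,0,0,-0.05,-0.368,-0.6,0],[-0.55,0,0,-0.05,-0.368,-0.6,0]]'
cat >> h.py <<'E'
def down(a):
    a=np.radians(a); x=np.array([0,0,-1.]); y=np.array([np.cos(a),np.sin(a),0]); return Ro.from_matrix(np.c_[x,y,np.cross(x,y)])
E
python3 - <<'E'
from h import *
print(tool()[0],row([.5,.332,.16],down(41.4)), robot.sense()["joint_pos"])
E
```

```text
time_s: 1.35
position: [0.5623, -0.2448, 0.2497]
eef_rot: [173.7, 89.8, 57.9]
force: [-0.7, -0.1, 0.3]
gripper_width: 0.0853
[ 0.56233664 -0.24478294  0.24965684] [-0.7461 -0.0019 -0.0016  0.1141 -0.3834 -0.6152] [ 33.7824809   21.03691027 -20.90179283  94.20524493   7.83339099
  66.16687239 -14.75581118]
```

```bash
python3 -m inch '[[-0.746,0,0,0.04,-0.383,-0.615,0],[-0.746,0,0,0.04,-0.383,-0.615,0],[-0.746,0,0,0.04,-0.383,-0.615,0],[-0.746,0,0,0.04,-0.383,-0.615,0],[-0.746,0,0,0.04,-0.383,-0.615,0],[-0.746,0,0,0.04,-0.383,-0.615,0],[-0.746,0,0,0.04,-0.383,-0.615,0],[-0.746,0,0,0.04,-0.383,-0.615,0],[-0.746,0,0,0.04,-0.383,-0.615,0],[-0.746,0,0,0.114,-0.383,-0.615,0]]'
python3 - <<'E'
from h import *
print(tool()[0],row([.4995,.332,.16],down(41.4)), robot.sense()["joint_pos"])
crop("side",200,250,360,390,4,"s3")
crop("top",180,150,350,290,4,"t3")
E
```

```text
time_s: 2.6
position: [0.5031, 0.3321, 0.1619]
eef_rot: [96.4, 89.4, 47.5]
force: [0.2, -0.3, -1.4]
gripper_width: 0.0855
[0.50310382 0.33213537 0.16189276] [-0.0036 -0.0007 -0.0064  0.0023 -0.0035 -0.0028] [ -7.70155359  28.9391737  -42.38621767 100.34493305  22.39043814
  58.84858182 -17.06779681]
```

View pics/s3.png

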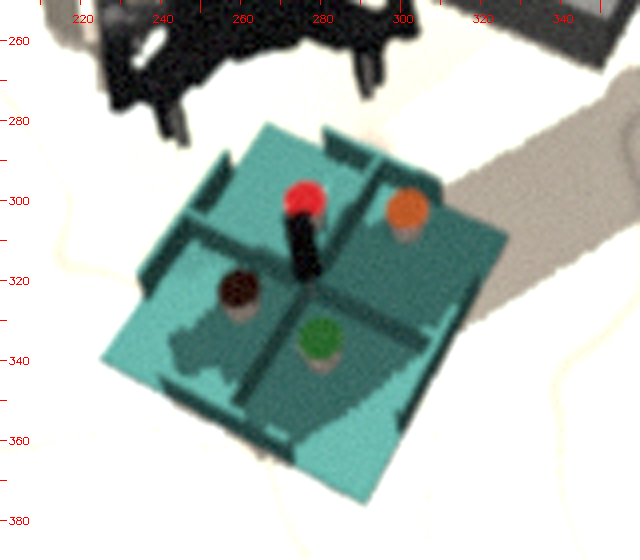

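View pics/t3.png

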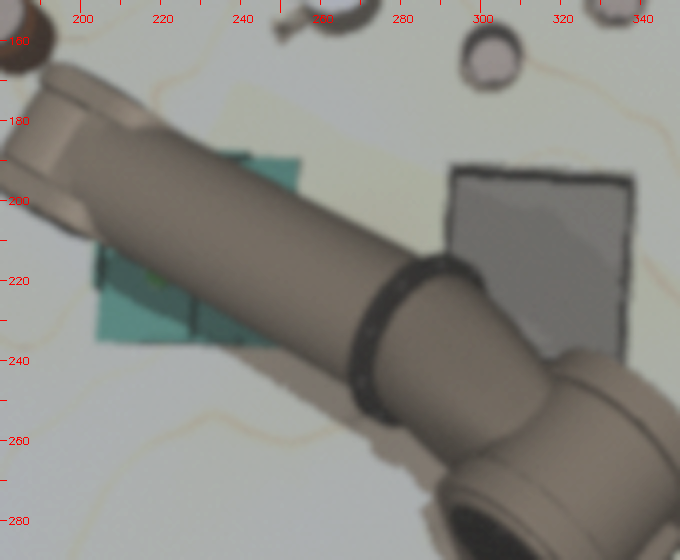

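```bash
python3 -m inch '[[-0.003,0,-0.006,0.03,-0.0035,-0.0028,0],[-0.003,0,-0.006,0.06,-0.0035,-0.0028,0],[-0.003,0,-0.006,0.1,-0.0035,-0.0028,0],[-0.003,0,-0.006,0.127,-0.0035,-0.0028,0],[-0.003,0,-0.006,0.127,-0.0035,-0.0028,0]]'
python3 - <<'E'
from h import *
print(tool()[0],row([.4995,.332,.060],down(41.4)))
crop("side",200,250,360,390,4,"s4")
E
```

```text
time_s: 3.32
position: [0.4984, 0.3238, 0.056]
eef_rot: [-88.8, 89.3, -137.8]
force: [-0.2, -0.6, -0.1]
gripper_width: 0.0855
[0.49835453 0.3237739  0.05602757] [-0.0041  0.0001  0.0075 -0.0051  0.0078 -0.0068]
```

View pics/s4.png

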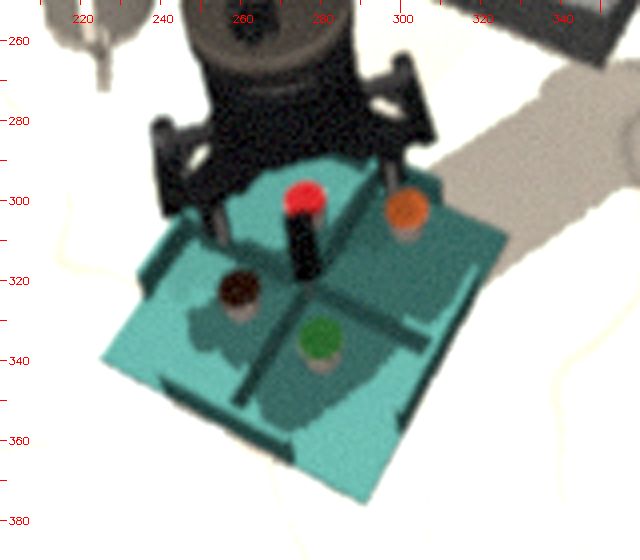

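```bash
python3 -m inch '[[0,0,0,0,0,0,0],[0,0,0,0,0,0,0]]'
python3 - <<'E'
from h import *
print(tool()[0],row([.4995,.332,.060],down(41.4)))
E
```

```text
time_s: 3.62
position: [0.4992, 0.3258, 0.0582]
eef_rot: [-87.6, 89.6, -136.5]
force: [-0.2, -0.5, 0.0]
gripper_width: 0.0854
[0.49915253 0.32584026 0.05824639] [-0.0034  0.0002  0.0048 -0.0022  0.0054 -0.0055]
```

```bash
python3 -m inch '[[-0.003,0,0.004,-0.002,0.005,-0.0055,0],[-0.003,0,0.004,-0.002,0.005,-0.0055,0],[-0.003,0,0.004,-0.002,0.005,-0.0055,100],[-0.003,0,0.004,-0.002,0.005,-0.0055,255],[-0.003,0,0.004,-0.002,0.005,-0.0055,255],[-0.003,0,0.004,-0.002,0.005,-0.0055,255],[-0.003,0,0.004,-0.002,0.005,-0.0055,255],[-0.003,0,0.004,-0.002,0.005,-0.0055,255],[-0.003,0,0.004,-0.002,0.005,-0.0055,255],[-0.003,0,0.004,-0.002,0.005,-0.0055,255]]' 100
python3 - <<'E'
from h import *
print(tool()[0],tool()[1].as_matrix().round(3),row([.4995,.332,.060],down(41.4)))
crop("side",200,250,360,390,4,"s5")
E
```

```text
time_s: 4.88
position: [0.4988, 0.3314, 0.0591]
eef_rot: [-85.3, 89.8, -133.9]
force: [-1.6, -0.6, 5.0]
gripper_width: 0.0124
[0.49881283 0.33139935 0.05909655] [[-0.002  0.75   0.661]
 [-0.002  0.661 -0.75 ]
 [-1.    -0.003  0.   ]] [-0.0003  0.0001  0.0017 -0.0011  0.0011  0.    ]
```

View pics/s5.png

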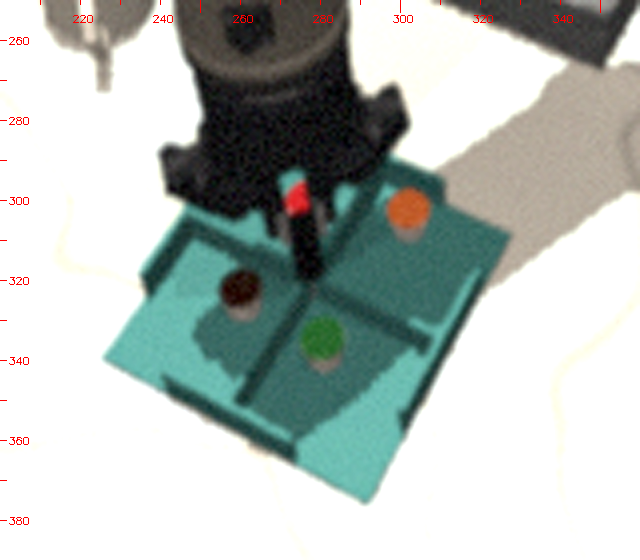

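```bash
python3 -m inch '[[0,0,0,-0.01,0,0,255],[0,0,0,-0.03,0,0,255],[0,0,0,-0.06,0,0,255],[0,0,0,-0.1,0,0,255],[0,0,0,-0.15,0,0,255],[0,0,0,-0.19,0,0,255],[0,0,0,-0.21,0,0,255],[0,0,0,-0.22,0,0,255],[0,0,0,-0.22,0,0,255]]' 100
python3 - <<'E'
from h import *
print(tool()[0],robot.sense()["joint_pos"],robot.sense()["torque"])
im=robot.capture("side");crop("side",200,150,390,290,4,"s6",im)
E
```

```text
time_s: 6.05
position: [0.4988, 0.3314, 0.2342]
eef_rot: [-90.1, 89.8, -138.7]
force: [0.1, 0.3, -5.5]
gripper_width: 0.0125
[0.49884285 0.3313867  0.23419848] [ -6.33103823  24.98898095 -44.30578695  95.88132152  18.66404316
  67.03474765 -14.02781974] [-0.01511551  0.01017275  0.01075946]
```

View pics/s6.png

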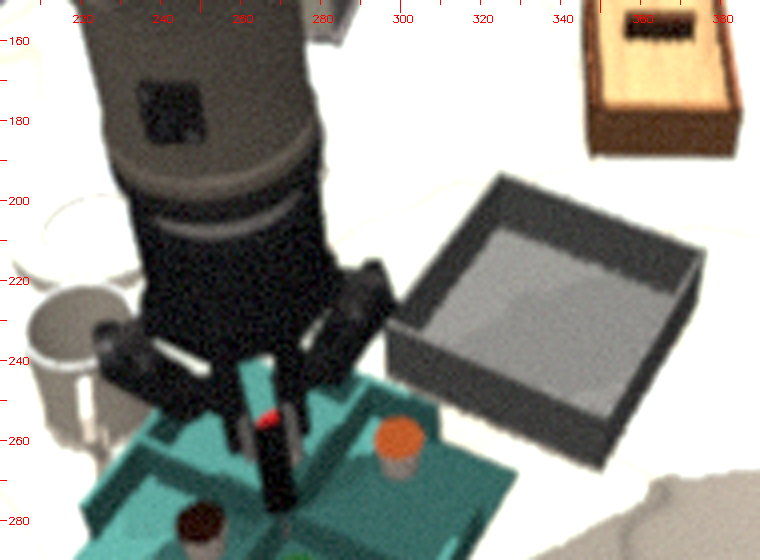

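```bash
python3 - <<'E'
from h import *
print(row([.571,.115,.215],down(41.4)))
E
```

```text
[-3.000e-04 -1.000e-04  3.100e-03  2.370e-02 -1.106e-01  2.626e-01]
```

```bash
python3 -m inch '[[0,0,0,0.001,-0.0022,0.0053,255],[0,0,0,0.002,-0.0088,0.021,255],[0,0,0,0.004,-0.02,0.0473,255],[0,0,0,0.008,-0.0354,0.084,255],[0,0,0,0.012,-0.0553,0.1313,255],[0,0,0,0.016,-0.0752,0.1786,255],[0,0,0,0.02,-0.0907,0.2153,255],[0,0,0,0.022,-0.1018,0.2416,255],[0,0,0,0.023,-0.1084,0.2573,255],[0,0,0,0.0237,-0.1106,0.2626,255]]' 100
python3 -m inch '[[0,0,0,0,0,0,255],[0,0,0,0,0,0,255]]'
python3 - <<'E'
from h import *
print(tool()[0],robot.sense()["joint_pos"],row([.571,.115,.215],down(41.4)))
im=robot.capture("side");crop("side",220,90,410,230,4,"s7",im)
im=robot.capture("top");crop("top",220,130,380,250,5,"t7",im)
E
```

```text
time_s: 7.35
position: [0.5716, 0.1143, 0.2157]
eef_rot: [-91.6, 89.8, -140.3]
force: [-0.5, -0.2, -4.3]
gripper_width: 0.0127
time_s: 7.6
position: [0.5711, 0.1168, 0.2161]
eef_rot: [-99.8, 89.8, -148.3]
force: [-0.1, -0.6, -4.5]
gripper_width: 0.0123
[0.57110473 0.1168194  0.2161316 ] [ 14.23057419  23.5856293  -41.44346706  99.38648188  17.20211753
  63.70558345   8.88134217] [ 0.0009 -0.0003  0.0017  0.0014 -0.0016  0.0016]
```

View pics/s7.png

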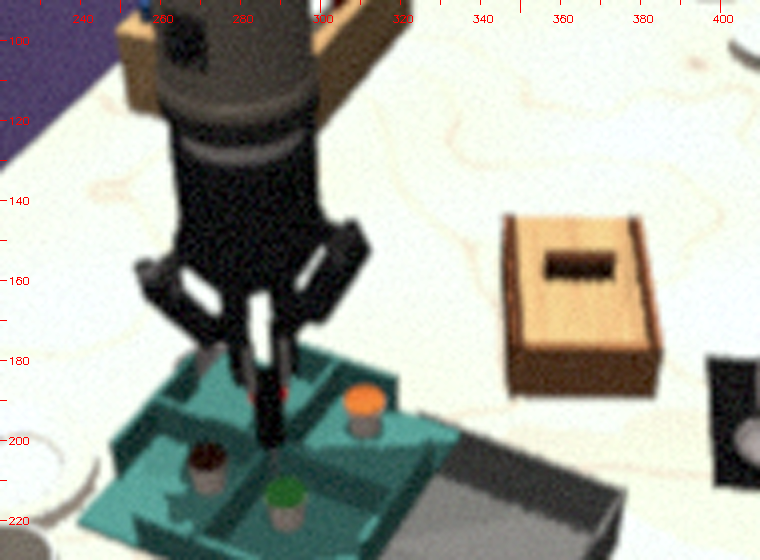

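View pics/t7.png

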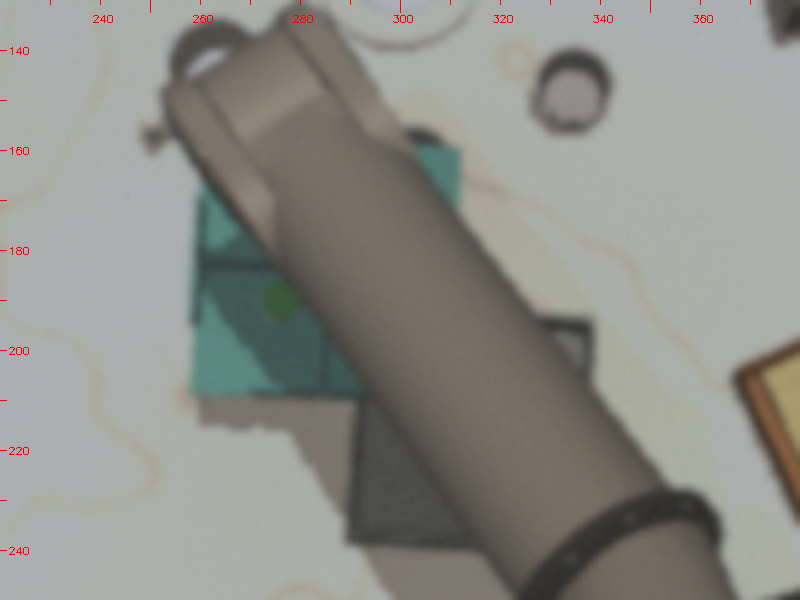

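```bash
python3 -m inch '[[0,0,0.02,0,0,0,255],[0,0,0.06,0,0,0,255],[0,0,0.1,0,0,0,255],[0,0,0.14,0,0,0,255],[0,0,0.18,0,0,0,255],[0,0,0.2,0,0,0,255],[0,0,0.2,0,0,0,255],[0,0,0.2,0,0,0,255]]' 120
python3 - <<'E'
from h import *
p,R=tool();print(p,R.as_matrix().round(3)[:,0],robot.sense()["joint_pos"])
im=robot.capture("side");crop("side",220,90,410,250,4,"s8",im)
E
```

```text
time_s: 8.7
position: [0.5715, 0.116, 0.2162]
eef_rot: [90.0, 72.2, 41.4]
force: [0.4, 0.5, -4.1]
gripper_width: 0.0114
[0.57148654 0.11595224 0.21620213] [ 0.229  0.202 -0.952] [ 27.90690657  16.51360288 -47.19143958 111.61160813   7.04170115
  40.85594033  20.38879444]
```

View pics/s8.png

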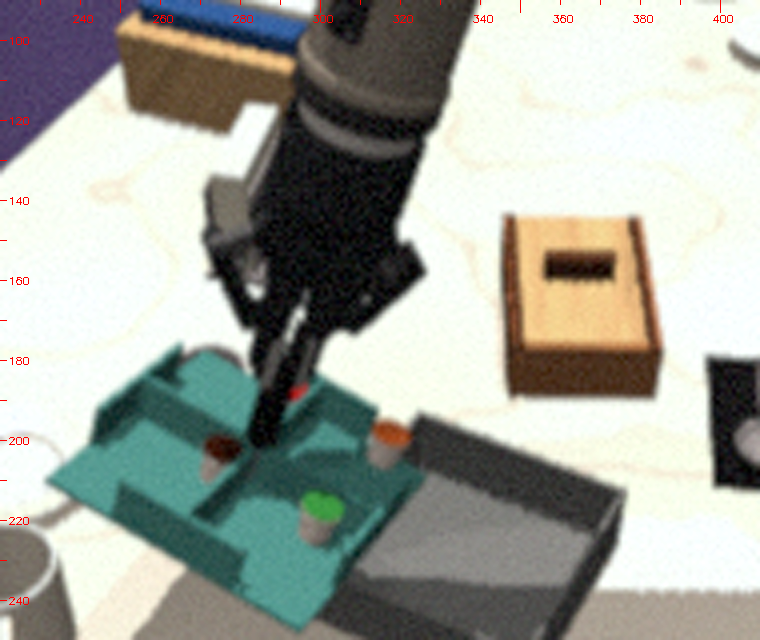

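```bash
python3 -m inch '[[0,0,0.02,0,0,0,255],[0,0,0.04,0,0,0,255],[0,0,0.06,0,-0.005,0,255],[0,0,0.06,0,-0.01,0,255],[0,0,0.06,0,-0.01,0,255]]' 120
python3 - <<'E'
from h import *
p,R=tool();print(p,R.as_matrix().round(3)[:,0],robot.sense()["joint_pos"])
im=robot.capture("side");crop("side",220,90,410,250,4,"s9",im)
E
```

```text
time_s: 9.38
position: [0.5657, 0.1104, 0.2136]
eef_rot: [90.0, 66.8, 41.4]
force: [0.1, 0.6, -4.1]
gripper_width: 0.0116
[0.56572688 0.11044169 0.21356005] [ 0.295  0.26  -0.919] [ 34.34753005  15.01003072 -50.56171704 115.99523458   1.43425445
  33.65530006  27.20603702]
```

View pics/s9.png

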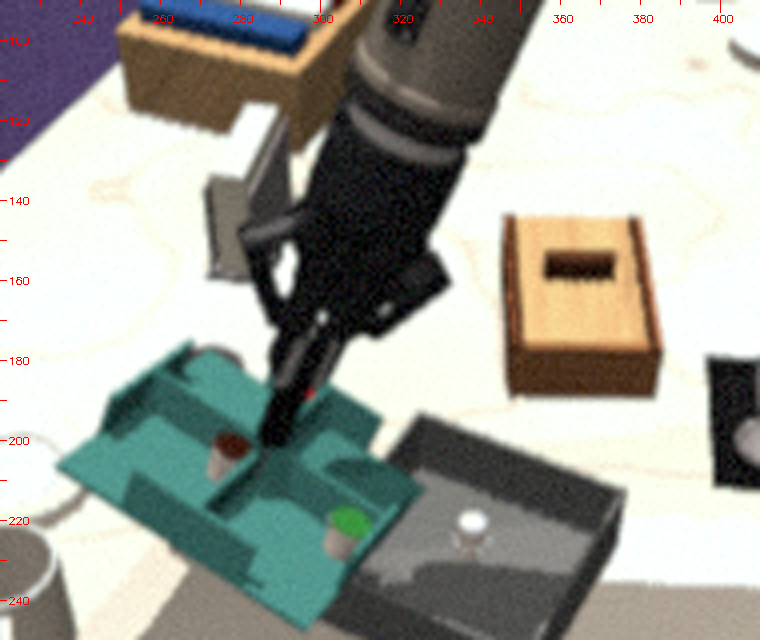

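The orange pod is in the tub, upside down at about (337,205); green and brown stay in place. I'll level the tray and carry it back.

```bash
python3 -m inch '[[0,0,-0.02,0,0,0,255],[0,0,-0.06,0,0,0,255],[0,0,-0.1,0,0,0,255],[0,0,-0.14,0,0,0,255],[0,0,-0.18,0,0,0,255],[0,0,-0.22,0,0,0,255],[0,0,-0.245,0,0,0,255],[0,0,-0.258,0,0,0,255],[0,0,-0.258,0,0,0,255],[0,0,-0.258,0,0,0,255]]' 120
python3 - <<'E'
from h import *
p,R=tool();print(p,R.as_matrix().round(3),robot.sense()["joint_pos"],row([.499,.331,.22],down(41.4)))
im=robot.capture("side");crop("side",220,90,410,250,4,"s10",im)
E
```

```text
time_s: 10.68
position: [0.5657, 0.1103, 0.2135]
eef_rot: [73.8, 90.0, 25.1]
force: [-1.4, 1.1, -4.7]
gripper_width: 0.0118
[0.56571021 0.11025572 0.2134893 ] [[ 0.     0.751  0.661]
 [ 0.     0.661 -0.751]
 [-1.     0.     0.   ]] [ 15.14891098  23.00872568 -41.59673466 100.55010552  16.95357903
  62.85864964   9.34429955] [-4.000e-04  1.000e-04 -2.000e-04 -8.100e-03  1.197e-01 -2.622e-01]
```

View pics/s10.png

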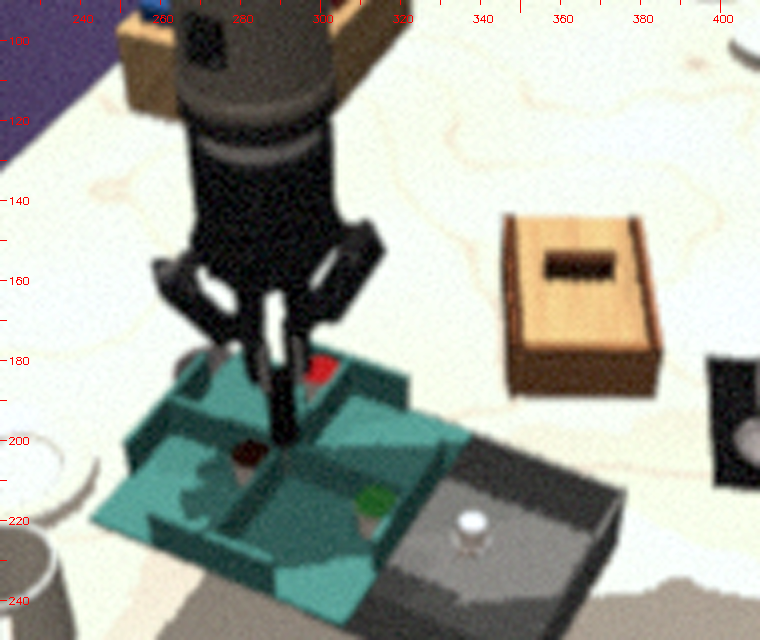

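```bash
python3 -m inch '[[0,0,0,0,0.0024,-0.0052,255],[0,0,0,-0.001,0.0096,-0.021,255],[0,0,0,-0.002,0.0215,-0.0472,255],[0,0,0,-0.003,0.0383,-0.084,255],[0,0,0,-0.004,0.06,-0.131,255],[0,0,0,-0.005,0.0814,-0.178,255],[0,0,0,-0.006,0.098,-0.215,255],[0,0,0,-0.007,0.11,-0.241,255],[0,0,0,-0.008,0.1173,-0.257,255],[0,0,0,-0.008,0.1197,-0.262,255]]' 120
python3 -m inch '[[0,0,0,0,0,0,255],[0,0,0,0.01,0,0,255],[0,0,0,0.04,0,0,255],[0,0,0,0.08,0,0,255],[0,0,0,0.12,0,0,255],[0,0,0,0.15,0,0,255],[0,0,0,0.17,0,0,255],[0,0,0,0.18,0,0,255],[0,0,0,0.185,0,0,255],[0,0,0,0.185,0,0,255]]' 120
python3 - <<'E'
from h import *
p,R=tool();print(p,R.as_matrix().round(3)[:,0],robot.sense()["force"],row([.499,.331,.059],down(41.4)))
im=robot.capture("side");crop("side",200,250,360,390,4,"s11",im)
E
```

```text
time_s: 11.98
position: [0.4984, 0.3322, 0.2201]
eef_rot: [138.5, 90.0, 89.9]
force: [-0.2, 0.4, -3.6]
gripper_width: 0.0116
time_s: 13.22
position: [0.4994, 0.3313, 0.0724]
eef_rot: [82.5, 90.0, 33.9]
force: [-0.1, -0.1, -4.7]
gripper_width: 0.0112
[0.49937962 0.33126174 0.07236507] [ 0.001  0.    -1.   ] [-0.05602526 -0.10889578 -4.66424384] [-0.0003  0.0001 -0.0005  0.0167 -0.0006 -0.0001]
```

View pics/s11.png

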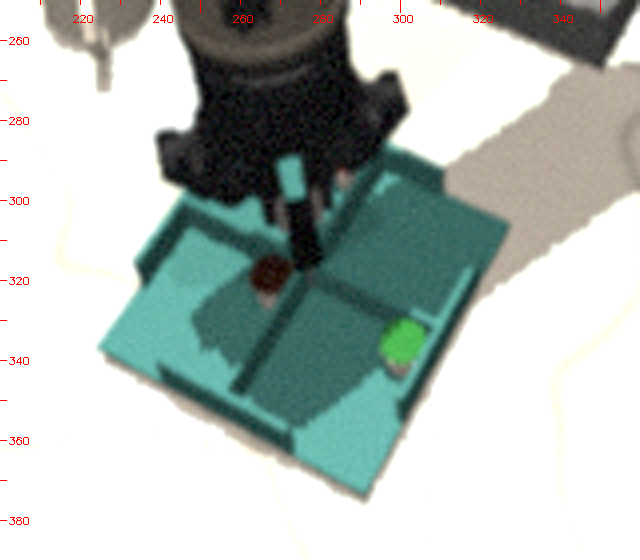

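```bash
python3 -m inch '[[0,0,0,0.006,0,0,255],[0,0,0,0.012,0,0,255],[0,0,0,0.0155,0,0,255],[0,0,0,0.0165,0,0,255],[0,0,0,0.0165,0,0,255]]' 120
python3 - <<'E'
from h import *
print(robot.sense()["force"],tool()[0])
E
```

```text
time_s: 13.9
position: [0.4991, 0.3311, 0.0592]
eef_rot: [26.2, 90.0, -22.5]
force: [-2.4, -1.7, 3.2]
gripper_width: 0.0111
[-2.38984157 -1.72022293  3.18799857] [0.49911744 0.33108618 0.05921006]
```

```bash
python3 -m inch '[[0,0,0,0,0,0,200],[0,0,0,0,0,0,100],[0,0,0,0,0,0,50],[0,0,0,0,0,0,50],[0,0,0,0,0,0,50],[0,0,0,-0.02,0,0,50],[0,0,0,-0.08,0,0,50],[0,0,0,-0.15,0,0,50],[0,0,0,-0.22,0,0,50],[0,0,0,-0.22,0,0,50]]' 60
python3 - <<'E'
from h import *
p,R=tool();print(p,robot.sense()["force"],robot.sense()["joint_pos"])
print(row([.55,-.05,.25],down(-10)))
E
```

```text
time_s: 15.15
position: [0.5009, 0.3337, 0.2411]
eef_rot: [83.9, 89.4, 35.3]
force: [-0.1, 0.2, -0.4]
gripper_width: 0.0685
[0.5008848  0.33373132 0.24109794] [-0.13179307  0.18280472 -0.35277133] [ -5.9146989   24.55907703 -44.84132805  95.64645085  18.71301628
  66.94741225 -14.03281591]
[ 0.571  -0.0022 -0.0063 -0.0134 -0.271   0.4005]
```

```bash
python3 -m inch '[[0.57,0,0,-0.013,-0.27,0.4,0],[0.57,0,0,-0.013,-0.27,0.4,0],[0.57,0,0,-0.013,-0.27,0.4,0],[0.57,0,0,-0.013,-0.27,0.4,0],[0.57,0,0,-0.013,-0.27,0.4,0],[0.57,0,0,-0.013,-0.27,0.4,0],[0.57,0,0,-0.013,-0.27,0.4,0],[0.57,0,0,-0.013,-0.27,0.4,0],[0.57,0,0,-0.013,-0.27,0.4,0]]'
python3 - <<'E'
from h import *
a=robot.capture("top");b=robot.capture("side")
p,R=tool();print(p,robot.sense()["force"],robot.sense()["joint_pos"])
print(row([.4915,-.28,.14],down(-67.5)))
cv2.imwrite("pics/top12.png",a)
crop("top",190,130,450,290,3,"t12",a)
crop("side",210,130,400,390,3,"s12",b)
E
```

```text
time_s: 16.27
position: [0.5483, -0.0495, 0.2451]
eef_rot: [-159.8, 89.9, 100.5]
force: [-0.1, 0.8, -0.0]
gripper_width: 0.0854
[ 0.54839761 -0.04971139  0.2452102 ] [-0.78861592 -0.13638923  0.61294056] [ 22.33002301  16.08302262 -28.54580537 102.37038057   8.45784311
  63.66191229 -18.77131839]
[ 6.419e-01 -3.000e-04  2.000e-04  1.313e-01 -2.140e-02  2.958e-01]
```

View pics/t12.png

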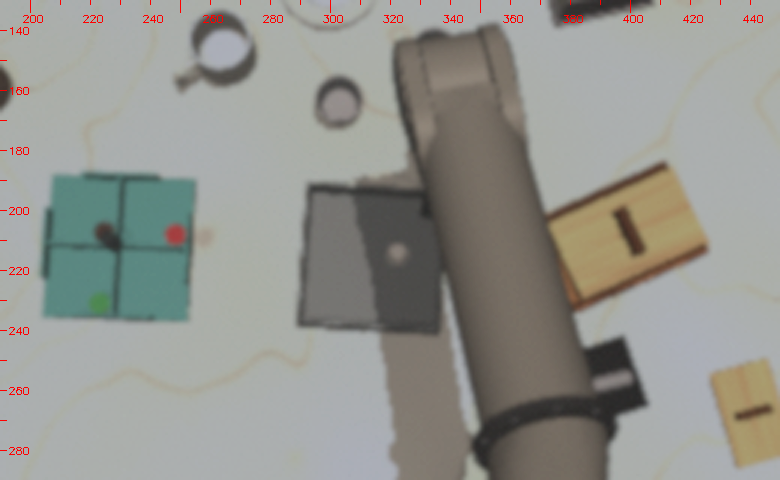

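View pics/s12.png

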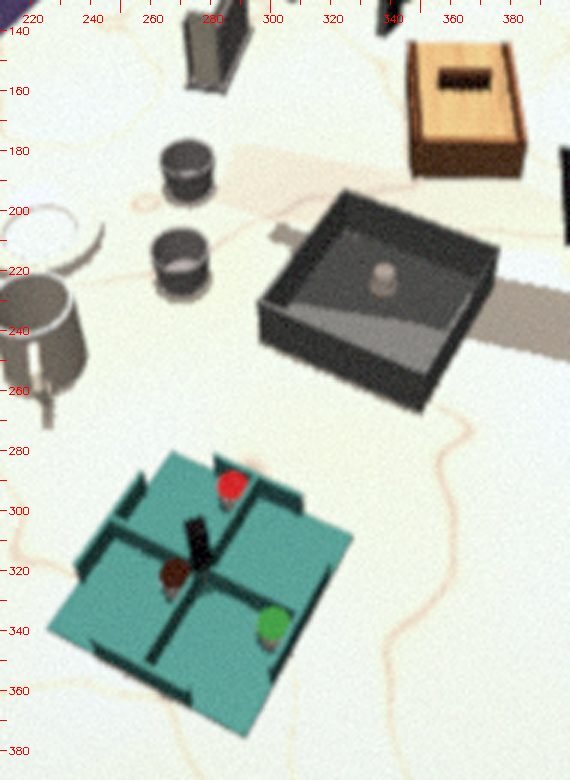

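```bash
python3 -m inch '[[0.64,0,0,0.04,-0.021,0.296,0],[0.64,0,0,0.08,-0.021,0.296,0],[0.64,0,0,0.13,-0.021,0.296,0],[0.64,0,0,0.13,-0.021,0.296,0],[0.64,0,0,0.13,-0.021,0.296,0],[0.64,0,0,0.13,-0.021,0.296,0],[0.64,0,0,0.13,-0.021,0.296,0],[0.64,0,0,0.13,-0.021,0.296,0],[0.64,0,0,0.13,-0.021,0.296,0]]'
python3 -m inch '[[0,0,0,0,0,0,0],[0,0,0,0,0,0,0]]'
python3 - <<'E'
from h import *
b=robot.capture("side")
p,R=tool();print(p,robot.sense()["force"],robot.sense()["joint_pos"])
print(row([.4915,-.2804,.0605],down(-67.3)))
crop("side",300,80,440,220,5,"s13",b)
E
```

```text
time_s: 17.5
position: [0.4915, -0.2817, 0.1414]
eef_rot: [155.7, 90.0, -1.7]
force: [0.1, 0.2, 0.5]
gripper_width: 0.0855
time_s: 17.75
position: [0.4911, -0.2822, 0.1412]
eef_rot: [153.4, 90.0, -4.1]
force: [0.1, 0.5, 0.3]
gripper_width: 0.0856
[ 0.49114527 -0.28227459  0.14119854] [-0.28966907 -0.30282349  0.7708844 ] [ 32.49751388  22.03316571 -11.18299757 107.42845014   5.3698829
  51.03369611 -48.78680871]
[-2.400e-03 -1.000e-04 -1.000e-04  1.009e-01 -2.000e-03 -1.300e-03]
```

View pics/s13.png

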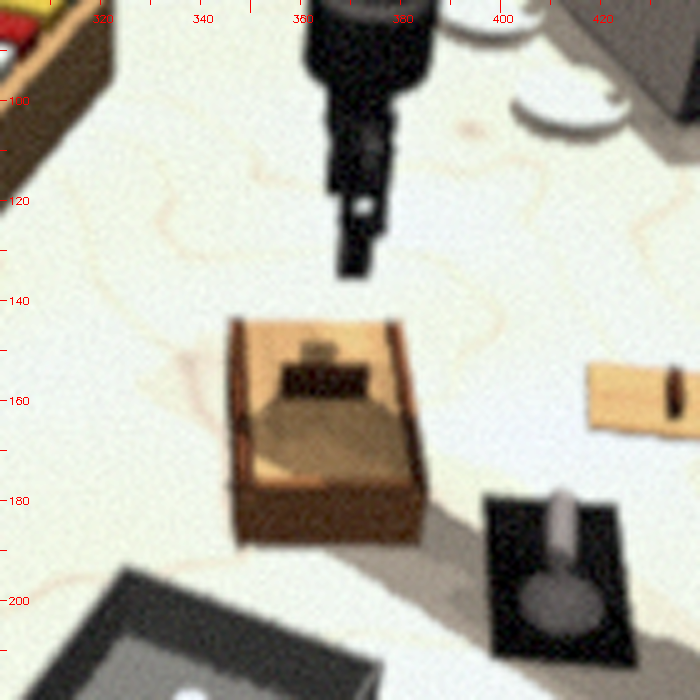

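```bash
python3 -m inch '[[-0.002,0,0,0.03,-0.002,-0.001,0],[-0.002,0,0,0.07,-0.002,-0.001,0],[-0.002,0,0,0.095,-0.002,-0.001,0],[-0.002,0,0,0.1,-0.002,-0.001,0],[-0.002,0,0,0.1,-0.002,-0.001,0],[-0.002,0,0,0.1,-0.002,-0.001,0]]'
python3 - <<'E'
from h import *
b=robot.capture("side")
p,R=tool();print(p,row([.4915,-.2804,.0605],down(-67.3)))
crop("side",300,80,440,220,5,"s14",b)
E
```

```text
time_s: 18.55
position: [0.492, -0.2808, 0.0621]
eef_rot: [131.0, 89.9, -26.3]
force: [0.5, 0.2, 0.3]
gripper_width: 0.0851
[ 0.4919613  -0.2808006   0.06212504] [-0.0005 -0.0007 -0.0009  0.002  -0.0007  0.0003]
```

View pics/s14.png

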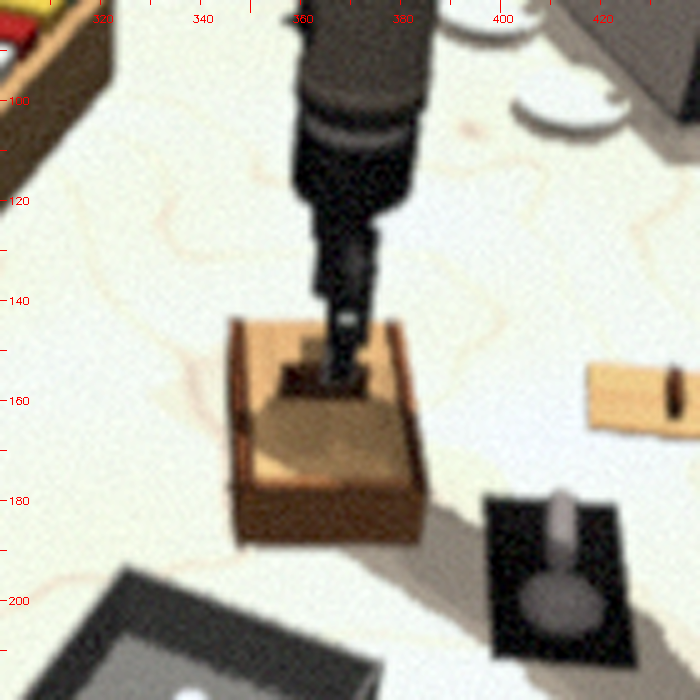

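```bash
python3 - <<'E'
from h import *
print(w2px("side",[.475,-.241,.066]),w2px("side",[.492,-.281,.071]), w2px("top",[.492,-.281,.071]))
E
python3 -m inch '[[0,0,0,0.0015,0,0,0],[0,0,0,0.0015,0,0,150],[0,0,0,0.0015,0,0,255],[0,0,0,0.0015,0,0,255],[0,0,0,0.0015,0,0,255],[0,0,0,0.0015,0,0,255],[0,0,0,0.0015,0,0,255],[0,0,0,0.0015,0,0,255],[0,0,0,0.0015,0,0,255]]' 80
python3 - <<'E'
from h import *
b=robot.capture("side")
p,R=tool();print(p,R.as_matrix().round(3)); print(robot.sense()["force"])
crop("side",300,80,440,220,5,"s15",b)
E
```

```text
[365.97935513 162.5782857 ] [365.06609016 153.07081695] [399.17156292 206.71294347]
time_s: 19.73
position: [0.4913, -0.2804, 0.0599]
eef_rot: [-84.3, 90.0, 118.4]
force: [-0.1, -0.3, -0.1]
gripper_width: 0.0003
[ 0.49130255 -0.28041371  0.0599336 ] [[ 0.     0.385 -0.923]
 [ 0.    -0.923 -0.385]
 [-1.    -0.    -0.   ]]
[0.15305253 0.19532334 0.60404907]
```

View pics/s15.png

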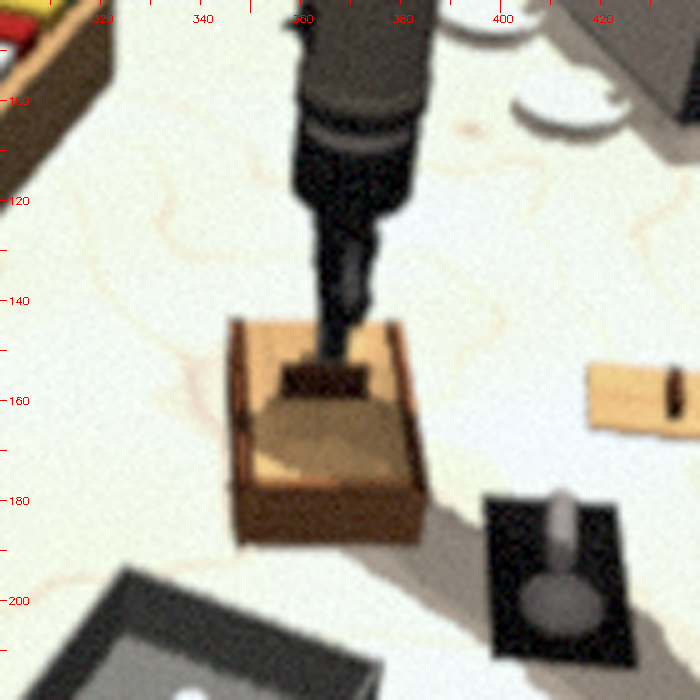

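```bash
python3 - <<'E'
from h import *
p,R=tool()
print("tip",w2px("side",p-[0,0,.011]),w2px("side",p+[0,0,.008]))
ex=np.array([.385,-.923,0]);ey=np.array([.923,.385,0])
for c in ([.4915,-.2804],):
  for n in("side","top"):
    for z in(.047,.071):
      print(n,z,[tuple(w2px(n,np.r_[c,z]+sx*.007*ex+sy*.03*ey).round(1)) for sx in(-1,1) for sy in(-1,1)])
E
```

```text
tip [364.60529149 158.41591865] [365.12429863 153.95308398]
side 0.047 [(np.float64(373.6), np.float64(160.3)), (np.float64(355.7), np.float64(160.1)), (np.float64(373.2), np.float64(157.7)), (np.float64(355.5), np.float64(157.4))]
side 0.071 [(np.float64(374.3), np.float64(154.6)), (np.float64(356.3), np.float64(154.4)), (np.float64(374.0), np.float64(152.0)), (np.float64(356.0), np.float64(151.8))]
top 0.047 [(np.float64(399.7), np.float64(216.1)), (np.float64(392.6), np.float64(201.0)), (np.float64(403.2), np.float64(214.5)), (np.float64(396.1), np.float64(199.5))]
top 0.071 [(np.float64(400.9), np.float64(215.3)), (np.float64(393.6), np.float64(200.0)), (np.float64(404.4), np.float64(213.7)), (np.float64(397.1), np.float64(198.4))]
```

```bash
python3 - <<'E'
from h import *
a=robot.capture("top");b=robot.capture("side")
crop("side",335,110,395,170,10,"s16",b)
crop("top",340,150,460,270,5,"t16",a)
print(robot.sense())
E
```

```text
{'time_s': 19.875, 'joint_pos': array([ 31.56869496,  28.26039476, -10.42067679, 110.70772774,
         7.39912114,  41.66960651, -50.51749931]), 'qvel': array([ 0.06569426, -0.09708313, -0.02210129, -0.06528694,  0.12887995,
        0.00711846, -0.05139494]), 'effort': array([ 1.15941461e-04, -5.31811881e+01, -1.21742092e+00, -2.07283080e+01,
        9.18925420e-03,  1.44817590e-03,  1.08241139e-05]), 'position': array([ 0.49124071, -0.28044599,  0.05989656]), 'eef_rot': array([-61.69956736,  89.99547867, 140.95650371]), 'force': array([ 0.62343634, -0.24888152,  0.57393049]), 'torque': array([ 0.04254261,  0.01957397, -0.03483165]), 'gripper_width': -0.0002903288077318837}
```

View pics/s16.png

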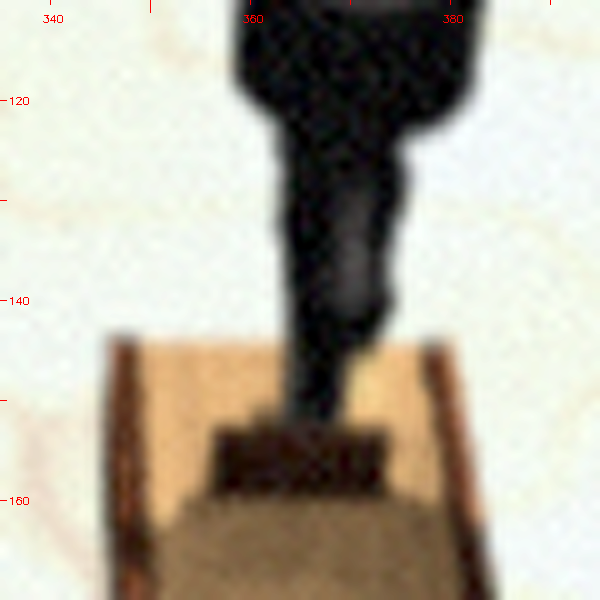

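View pics/t16.png

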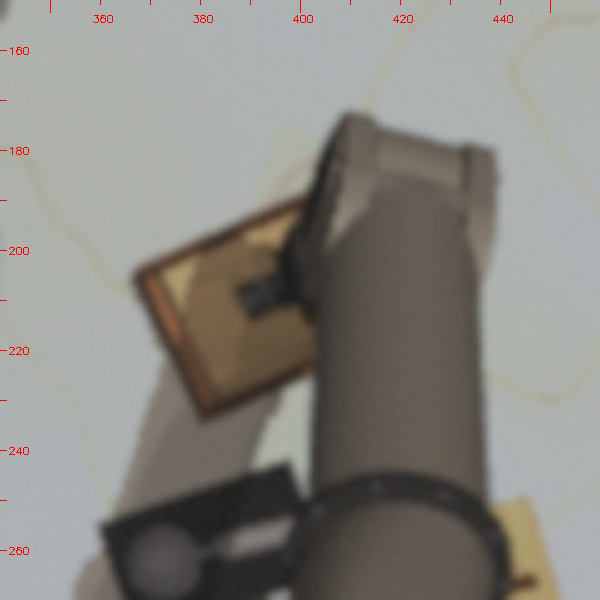

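```bash
python3 -m inch '[[0,0,0,-0.03,0,0,255],[0,0,0,-0.08,0,0,255],[0,0,0,-0.15,0,0,255],[0,0,0,-0.15,0,0,255],[0,0,0,-0.15,0,0,255],[0,0,0,-0.15,0,0,255]]'
python3 - <<'E'
from h import *
b=robot.capture("side")
p,R=tool();print(p)
print("tip",w2px("side",p-[0,0,.011]),"tcp",w2px("side",p),w2px("side",p+[0,0,.008]))
crop("side",335,70,415,170,6,"s17",b)
E
```

```text
time_s: 20.62
position: [0.4903, -0.2801, 0.1785]
eef_rot: [-48.7, 89.8, 153.9]
force: [0.8, -0.2, -0.1]
gripper_width: 0.0002
[ 0.49037887 -0.28005829  0.17847877]
tip [368.29149482 128.95377365] tcp [368.63889564 125.98214063] [368.89461164 123.79477076]
```

View pics/s17.png

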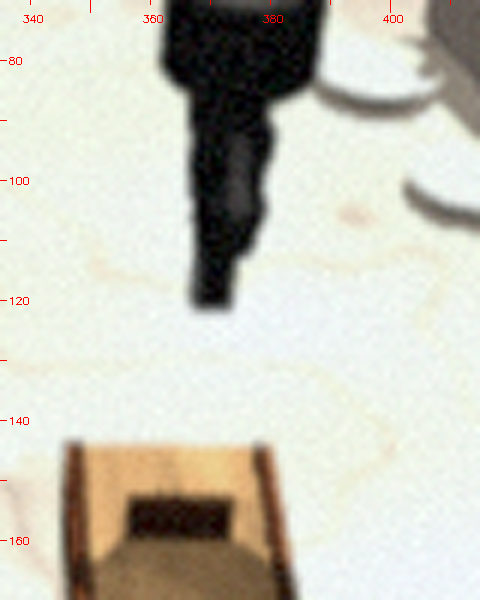

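```bash
python3 - <<'E'
from h import *
y=np.array([.75,.661,0]);p=np.array([.4984,.3238,0])
for z in(.045,.058,.07,.085,.1): print(z,w2px("side",p+.0425*y+[0,0,z]).round(1),w2px("side",p-.0425*y+[0,0,z]).round(1))
print(w2px("side",[.499,.331,.034]),w2px("side",[.499,.331,.09]))
for z in(.048,.06,.07,.08): print(z,w2px("side",[.4988,.3314,z]).round(1))
E
```

```text
0.045 [259.8 315.7] [295.8 305.2]
0.058 [259.1 312.9] [295.5 302.4]
0.07 [258.5 310.4] [295.3 299.7]
0.085 [257.7 307.1] [295.  296.4]
0.1 [256.9 303.7] [294.7 292.9]
[276.67777078 315.18125787] [274.57810096 303.15356792]
0.048 [276.2 312.5]
0.06 [275.7 309.9]
0.07 [275.3 307.8]
0.08 [275.  305.6]
```

```bash
python3 - <<'E'
from h import *
for f in("s4","s5"):
    c=cv2.imread(f"pics/{f}.png"); c=c[120:300,150:460]; cv2.imwrite(f"pics/{f}z.png",cv2.resize(c,None,fx=2.4,fy=2.4,interpolation=cv2.INTER_CUBIC))
E
```

```text
(no output)
```

View pics/s4z.png

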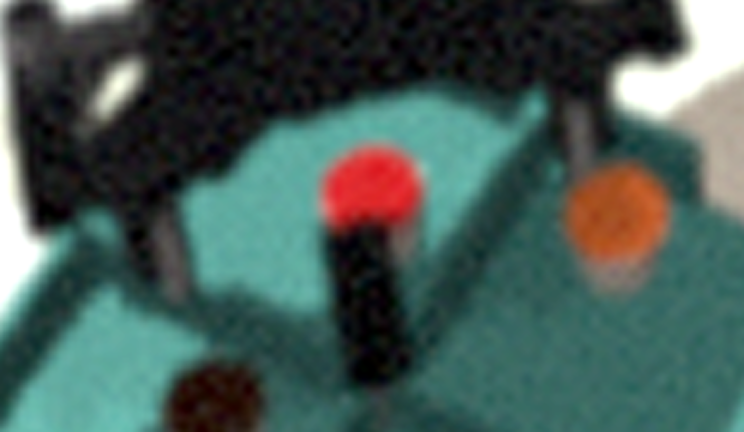

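View pics/s5z.png

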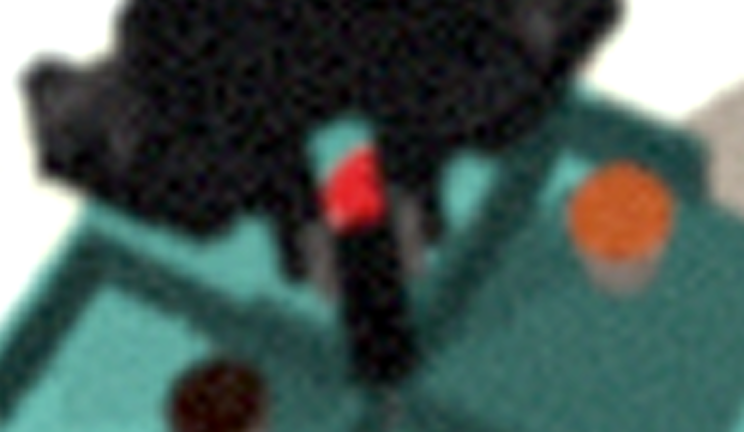

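```bash
python3 - <<'E'
from h import *
print(row([.56,-.45,.1],down(-67.3)), w2px("side",[.56,-.45,0]),w2px("top",[.56,-.45,0]))
E
```

```text
[-0.0004  0.0011  0.0013  0.0976  0.2298  0.0014] [360.51402081 138.24256975] [440.26957051 190.06452388]
```

```bash
python3 -m inch '[[0,0.001,0.001,0,0.06,0.001,255],[0,0.001,0.001,0,0.13,0.001,255],[0,0.001,0.001,0,0.2,0.001,255],[0,0.001,0.001,0.05,0.23,0.001,255],[0,0.001,0.001,0.1,0.23,0.001,255],[0,0.001,0.001,0.13,0.23,0.001,255],[0,0.001,0.001,0.13,0.23,0.001,255],[0,0.001,0.001,0.13,0.23,0.001,255]]' 80
python3 - <<'E'
from h import *
a=robot.capture("top");b=robot.capture("side")
p,R=tool();print(p,robot.sense()["force"],R.as_matrix()[:,0].round(3))
print("tip",w2px("side",p-[0,0,.011]),"tcp",w2px("side",p),w2px("top",p-[0,0,.011]))
crop("side",335,70,415,170,6,"s18",b)
crop("top",380,130,480,230,6,"t18",a)
E
```

```text
time_s: 21.68
position: [0.5619, -0.4507, 0.0766]
eef_rot: [133.6, 89.8, -23.7]
force: [0.9, -0.0, 0.2]
gripper_width: -0.0003
[ 0.5623118  -0.45113798  0.07752509] [-0.58421773  0.31202554  0.4268918 ] [ 0.004 -0.002 -1.   ]
tip [361.51641358 123.10913295] tcp [361.77086626 120.55512023] [445.18215614 186.25871053]
```

View pics/s18.png

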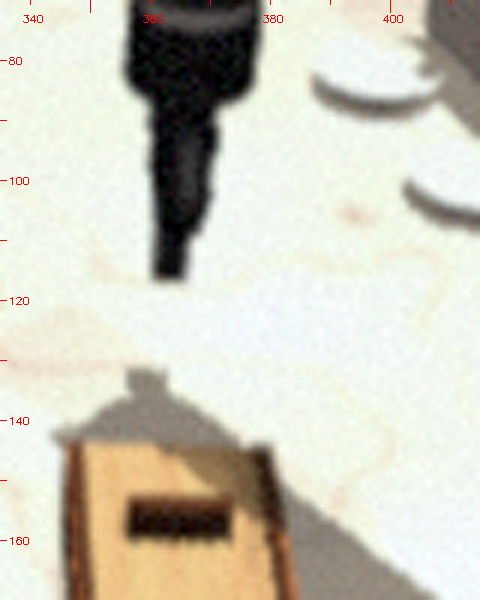

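View pics/t18.png

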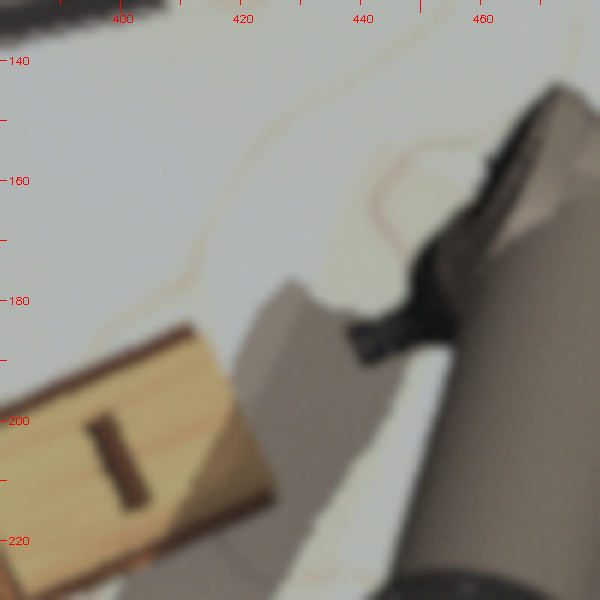

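```bash
python3 -m inch '[[0,0,0,0.03,0,0,255],[0,0,0,0.05,0,0,255],[0,0,0,0.07,0,0,255],[0,0,0,0.075,0,0,255],[0,0,0,0.075,0,0,255]]' 80
python3 -m inch '[[0,0,0,0.0025,0,0,255],[0,0,0,0.005,0,0,255],[0,0,0,0.005,0,0,255]]' 80
```

```text
time_s: 22.4
position: [0.5616, -0.4506, 0.0158]
eef_rot: [137.6, 89.9, -19.7]
force: [0.2, 0.1, 0.3]
gripper_width: -0.0001
time_s: 22.78
position: [0.5615, -0.4506, 0.012]
eef_rot: [134.5, 89.9, -22.8]
force: [1.2, -0.1, -0.7]
gripper_width: 0.0002
```

```bash
python3 - <<'E'
from h import *
b=robot.capture("side")
p,R=tool();print(p,robot.sense()["force"],R.as_matrix()[:,0].round(3))
print("tip",w2px("side",p-[0,0,.011]))
crop("side",335,80,415,170,6,"s19",b)
E
python3 -m inch '[[0,0,0,0.0025,0,0,255],[0,0,0,0.005,0,0,255],[0,0,0,0.005,0,0,255]]' 80
```

```text
[ 0.56155186 -0.45061061  0.01199919] [-0.33865593 -1.14936764 -0.03819672] [ 0.002 -0.001 -1.   ]
tip [360.20357628 137.84378293]
time_s: 23.2
position: [0.5613, -0.4505, 0.0076]
eef_rot: [139.8, 89.9, -17.6]
force: [-0.1, -0.2, -1.1]
gripper_width: 0.0004
```

View pics/s19.png

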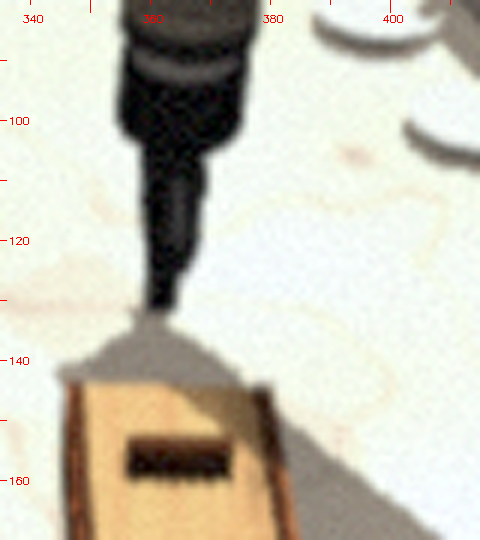

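```bash
python3 -m inch '[[0,0,0,0.003,0,0,255],[0,0,0,0.006,0,0,255],[0,0,0,0.009,0,0,255],[0,0,0,0.009,0,0,255]]' 80
python3 -m inch '[[0,0,0,0.002,0,0,255],[0,0,0,0.004,0,0,255],[0,0,0,0.004,0,0,255]]' 80
```

```text
time_s: 23.7
position: [0.5614, -0.4505, 0.0004]
eef_rot: [140.7, 89.9, -16.6]
force: [-0.2, 0.4, 0.1]
gripper_width: -0.0003
time_s: 24.08
position: [0.5614, -0.4505, -0.0027]
eef_rot: [137.2, 89.9, -20.2]
force: [-0.3, -0.4, 0.6]
gripper_width: 0.0001
```

```bash
python3 -m inch '[[0,0,0,0.003,0,0,255],[0,0,0,0.006,0,0,255],[0,0,0,0.006,0,0,255]]' 80
python3 -m inch '[[0,0,0,0.002,0,0,255],[0,0,0,0.004,0,0,255],[0,0,0,0.004,0,0,255]]' 80
python3 -m inch '[[0,0,0,0.002,0,0,255],[0,0,0,0.004,0,0,255],[0,0,0,0.004,0,0,255]]' 80
python3 - <<'E'
from h import *
b=robot.capture("side")
crop("side",335,80,415,170,6,"s20",b)
E
```

```text
time_s: 24.45
position: [0.5614, -0.4505, -0.0077]
eef_rot: [139.8, 89.9, -17.6]
force: [0.7, -0.1, -0.1]
gripper_width: 0.0
time_s: 24.82
position: [0.5615, -0.4505, -0.0107]
eef_rot: [138.2, 89.9, -19.1]
force: [-0.2, 1.0, -0.8]
gripper_width: 0.0001
time_s: 25.2
position: [0.5614, -0.4505, -0.0139]
eef_rot: [139.1, 89.9, -18.3]
force: [-0.4, -0.2, 0.3]
gripper_width: -0.0003
```

View pics/s20.png

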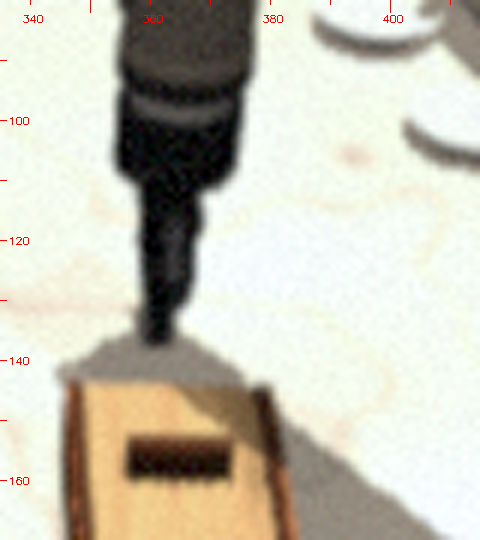

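```bash
python3 -m inch '[[0,0,0,0.002,0,0,255],[0,0,0,0.003,0,0,255],[0,0,0,0.003,0,0,255]]' 80
python3 -m inch '[[0,0,0,0.002,0,0,255],[0,0,0,0.003,0,0,255],[0,0,0,0.003,0,0,255]]' 80
```

```text
time_s: 25.62
position: [0.5615, -0.4506, -0.0162]
eef_rot: [136.6, 89.9, -20.8]
force: [-0.8, 0.2, 0.2]
gripper_width: 0.0001
time_s: 26.0
position: [0.5615, -0.4506, -0.0186]
eef_rot: [137.2, 89.9, -20.2]
force: [0.7, 0.2, -0.1]
gripper_width: -0.0001
```

```bash
python3 -m inch '[[0,0,0,0.002,0,0,255],[0,0,0,0.003,0,0,255],[0,0,0,0.003,0,0,255]]' 80
python3 -m inch '[[0,0,0,0.002,0,0,255],[0,0,0,0.003,0,0,255],[0,0,0,0.003,0,0,255]]' 80
python3 - <<'E'
from h import *
b=robot.capture("side")
crop("side",335,80,415,170,6,"s21",b)
E
```

```text
time_s: 26.38
position: [0.5615, -0.4506, -0.021]
eef_rot: [135.9, 89.9, -21.4]
force: [0.1, -0.5, -1.0]
gripper_width: 0.0002
time_s: 26.75
position: [0.5617, -0.4507, -0.0216]
eef_rot: [131.4, 89.9, -26.0]
force: [-4.0, 2.8, 9.8]
gripper_width: 0.0001
```

View pics/s21.png

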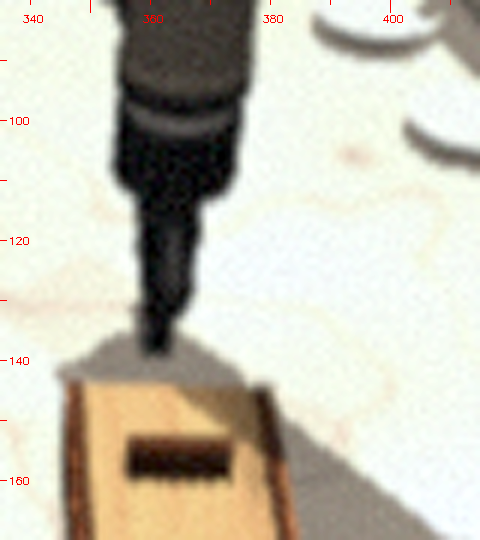

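```bash
python3 - <<'E'
from h import *
print(px2w("side",360.8,138.8,0),tool()[0],row([.491,-.2804,.10],down(-67.3)))
E
```

```text
[ 0.55782536 -0.44703379  0.        ] [ 0.56178688 -0.45076533 -0.02151103] [-0.0006 -0.001  -0.0012 -0.1523 -0.2303 -0.0006]
```

```bash
python3 -m inch '[[0,0,0,-0.04,0,0,255],[0,0,0,-0.1,0,0,150],[0,0,0,-0.152,0,0,0],[0,-0.001,-0.001,-0.152,-0.06,0,0],[0,-0.001,-0.001,-0.152,-0.13,0,0],[0,-0.001,-0.001,-0.152,-0.2,0,0],[0,-0.001,-0.001,-0.152,-0.23,0,0],[0,-0.001,-0.001,-0.152,-0.23,0,0],[0,-0.001,-0.001,-0.152,-0.23,0,0]]' 80
python3 -m inch '[[0,0,0,0,0,0,0],[0,0,0,0.03,0,0,0],[0,0,0,0.06,0,0,0],[0,0,0,0.08,0,0,0],[0,0,0,0.087,0,0,0],[0,0,0,0.087,0,0,0]]' 80
python3 - <<'E'
from h import *
b=robot.capture("side")
crop("side",335,90,415,180,6,"s22",b)
print(tool()[0],row([.491,-.2804,.03],down(-67.3)))
E
```

```text
time_s: 27.92
position: [0.491, -0.2821, 0.0984]
eef_rot: [110.2, 89.9, -47.2]
force: [-0.0, 0.3, 0.3]
gripper_width: 0.0853
time_s: 28.68
position: [0.4906, -0.2809, 0.0284]
eef_rot: [-54.7, 90.0, 148.0]
force: [1.3, -0.9, 0.7]
gripper_width: 0.0853
[ 0.49090887 -0.28104357  0.02886578] [-0.0006 -0.0003 -0.0003 -0.0014 -0.0007 -0.0004]
```

View pics/s22.png

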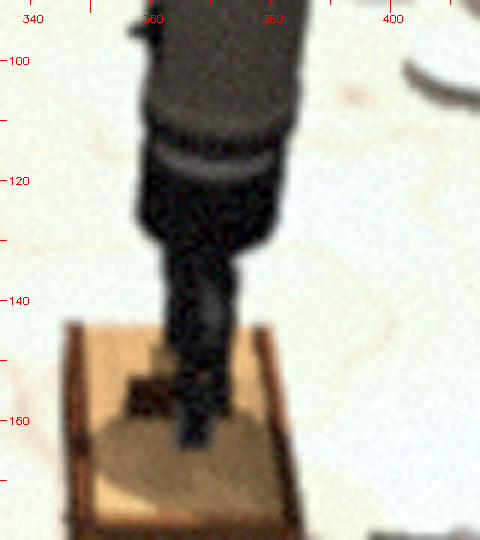

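```bash
python3 -m inch '[[0,0,0,0,0,-0.003,100],[0,0,0,0,0,-0.003,200],[0,0,0,0,0,-0.003,255],[0,0,0,0,0,-0.003,255],[0,0,0,0,0,-0.003,255],[0,0,0,0,0,-0.003,255],[0,0,0,0,0,-0.003,255],[0,0,0,0,0,-0.003,255]]' 80
python3 - <<'E'
from h import *
b=robot.capture("side")
crop("side",335,90,415,180,6,"s23",b)
print(tool()[0],robot.sense()["force"])
E
```

```text
time_s: 29.72
position: [0.4929, -0.2801, 0.0289]
eef_rot: [119.3, 90.0, -38.0]
force: [-1.5, 0.6, 5.0]
gripper_width: 0.0123
[ 0.49294132 -0.28006364  0.0289295 ] [-1.95486209  0.21244819  5.35180776]
```

View pics/s23.png

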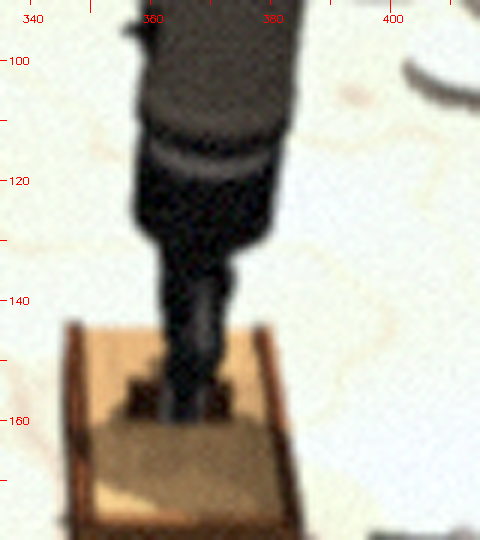

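```bash
python3 -m inch '[[0,0,0,-0.001,0.008,0,255],[0,0,0,-0.001,0.02,0,255],[0,0,0,-0.001,0.035,0,255],[0,0,0,-0.001,0.05,0,255]]' 100
python3 -m inch '[[0,0,0,0,0.015,0,255],[0,0,0,0,0.03,0,255],[0,0,0,0,0.045,0,255],[0,0,0,0,0.06,0,255]]' 100
```

```text
time_s: 30.28
position: [0.5083, -0.3178, 0.029]
eef_rot: [-10.7, 90.0, -168.1]
force: [0.0, 1.0, -1.2]
gripper_width: 0.0118
time_s: 30.78
position: [0.5268, -0.3618, 0.0291]
eef_rot: [-41.2, 90.0, 161.4]
force: [-0.9, -0.6, -0.7]
gripper_width: 0.0121
```

```bash
python3 - <<'E'
from h import *
b=robot.capture("side")
crop("side",320,80,420,200,5,"s24",b)
print(tool()[0],robot.sense()["force"])
E
```

```text
[ 0.52730539 -0.36375992  0.02934856] [ 0.31693399 -1.22975765 -0.98589044]
```

View pics/s24.png

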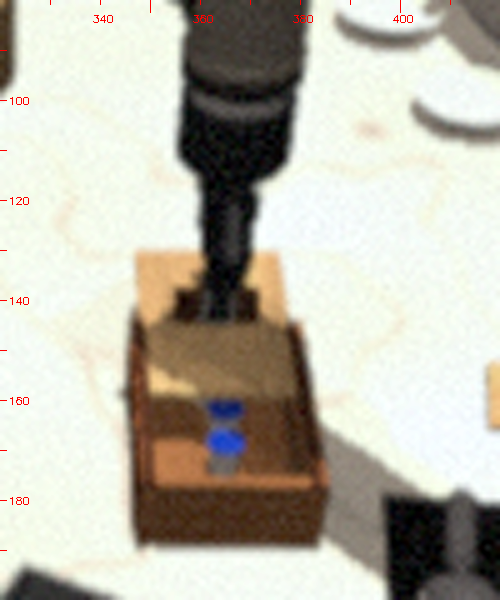

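```bash
python3 -m inch '[[0,0,0,0,0.015,0,255],[0,0,0,0,0.03,0,255],[0,0,0,0,0.045,0,255],[0,0,0,0,0.06,0,255],[0,0,0,0,0.075,0,255],[0,0,0,0,0.09,0,255]]' 100
python3 - <<'E'
from h import *
b=robot.capture("side")
crop("side",320,80,420,200,5,"s25",b)
print(tool()[0],robot.sense()["force"])
E
python3 -m inch '[[0,0,0,-0.002,0.015,0,255],[0,0,0,-0.004,0.03,0,255],[0,0,0,-0.006,0.05,0,255],[0,0,0,-0.006,0.07,0,255],[0,0,0,-0.006,0.09,0,255],[0,0,0,-0.006,0.1,0,255],[0,0,0,-0.006,0.1,0,255]]' 100
python3 - <<'E'
from h import *
b=robot.capture("side")
crop("side",320,80,420,200,5,"s26",b)
print(tool()[0],robot.sense()["force"])
E
```

```text
time_s: 31.58
position: [0.5546, -0.4282, 0.0292]
eef_rot: [-61.9, 90.0, 140.8]
force: [-0.3, 0.8, -0.9]
gripper_width: 0.0117
[ 0.55492268 -0.43013512  0.02931124] [ 1.29401305 -2.12941636 -0.7159982 ]
time_s: 32.5
position: [0.5851, -0.5018, 0.0339]
eef_rot: [34.4, 90.0, -123.0]
force: [-1.3, 0.1, -1.7]
gripper_width: 0.0118
[ 0.58504593 -0.50103     0.0338481 ] [-0.66333831  0.28798681 -0.47765776]
```

View pics/s25.png

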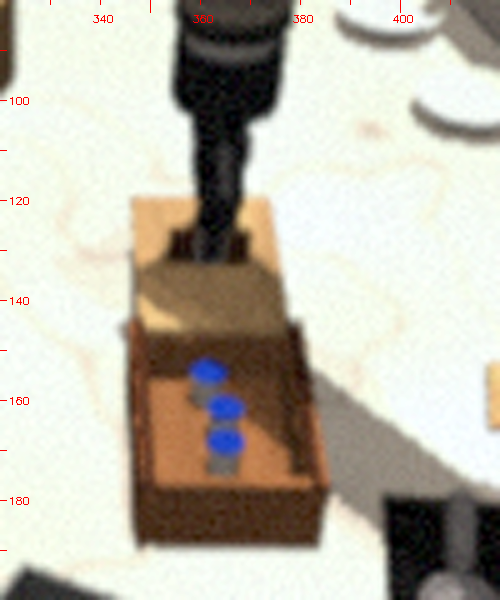

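View pics/s26.png

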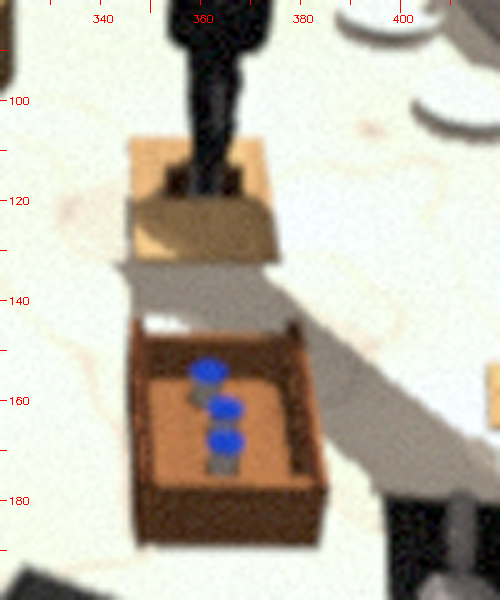

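```bash
python3 -m inch '[[0,0,0,0.01,0,0,255],[0,0,0,0.025,0,0,255],[0,0,0,0.04,0,0,255],[0,0,0,0.046,0,0,255],[0,0,0,0.046,0,0,255]]' 100
python3 -m inch '[[0,0,0,0.004,0,0,255],[0,0,0,0.008,0,0,255],[0,0,0,0.008,0,0,255]]' 100
```

```text
time_s: 33.17
position: [0.5848, -0.501, -0.0036]
eef_rot: [-59.7, 89.9, 143.0]
force: [0.5, -0.3, -0.7]
gripper_width: 0.0117
time_s: 33.55
position: [0.585, -0.5012, -0.0094]
eef_rot: [-63.8, 90.0, 138.9]
force: [0.1, -0.6, -0.5]
gripper_width: 0.0115
```

```bash
python3 -m inch '[[0,0,0,0.003,0,0,255],[0,0,0,0.004,0,0,255],[0,0,0,0.004,0,0,255]]' 100
python3 -m inch '[[0,0,0,0.002,0,0,255],[0,0,0,0.003,0,0,255],[0,0,0,0.003,0,0,255]]' 100
```

```text
time_s: 33.92
position: [0.5851, -0.5013, -0.0124]
eef_rot: [-67.2, 90.0, 135.4]
force: [0.3, 0.5, -0.5]
gripper_width: 0.0117
time_s: 34.3
position: [0.5853, -0.5015, -0.0129]
eef_rot: [107.2, 90.0, -50.1]
force: [-3.0, 2.2, 8.1]
gripper_width: 0.012
```

Contact at about -0.013, as expected. Release and look.

```bash
python3 -m inch '[[0,0,0,-0.001,0,0,200],[0,0,0,-0.001,0,0,100],[0,0,0,-0.001,0,0,0],[0,0,0,-0.001,0,0,0],[0,0,0,-0.001,0,0,0],[0,0,0,-0.05,0,0,0],[0,0,0,-0.12,0,0,0],[0,0,0,-0.2,0,0,0],[0,0,0,-0.25,0,0,0],[0,0,0,-0.25,0,0,0]]' 40
python3 - <<'E'
from h import *
b=robot.capture("side");a=robot.capture("top")
crop("side",300,70,440,200,5,"s27",b)
crop("top",200,130,480,270,2.8,"t27",a)
print(tool()[0],robot.sense()["joint_pos"])
E
```

```text
time_s: 35.55
position: [0.5873, -0.5029, 0.1908]
eef_rot: [120.5, 89.5, -36.9]
force: [-0.9, 0.1, 0.4]
gripper_width: 0.0856
[ 0.58500309 -0.50123176  0.18526132] [ 40.88404256  38.00778517  -8.32450611  74.40465638   5.52489422
  67.96516596 -35.11587643]
```

View pics/s27.png

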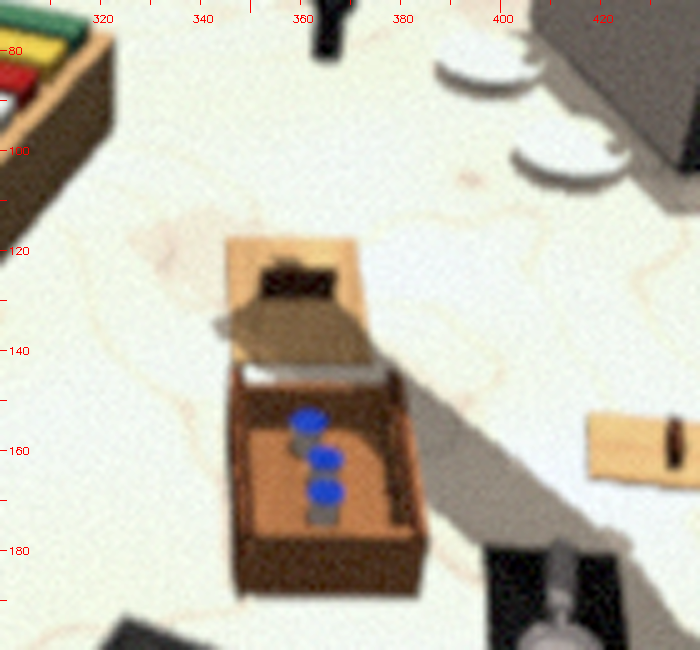

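View pics/t27.png

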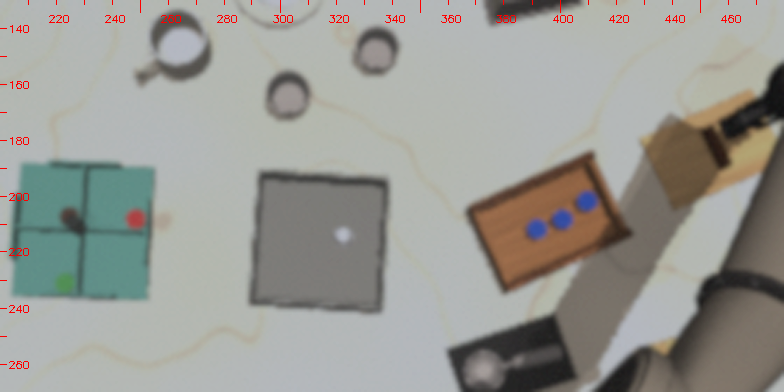

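```bash
python3 - <<'E'
from h import *
b=robot.capture("side");a=robot.capture("top")
crop("side",335,135,395,195,10,"s28",b)
crop("top",360,180,430,240,10,"t28",a)
E
```

```text
(no output)
```

View pics/s28.png

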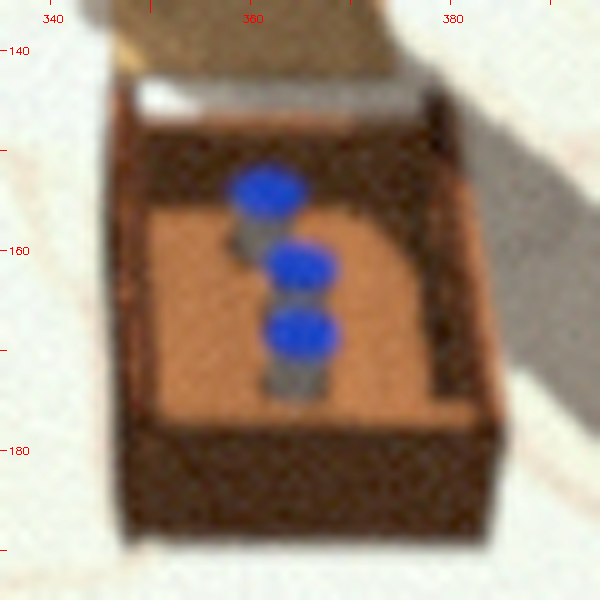

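View pics/t28.png

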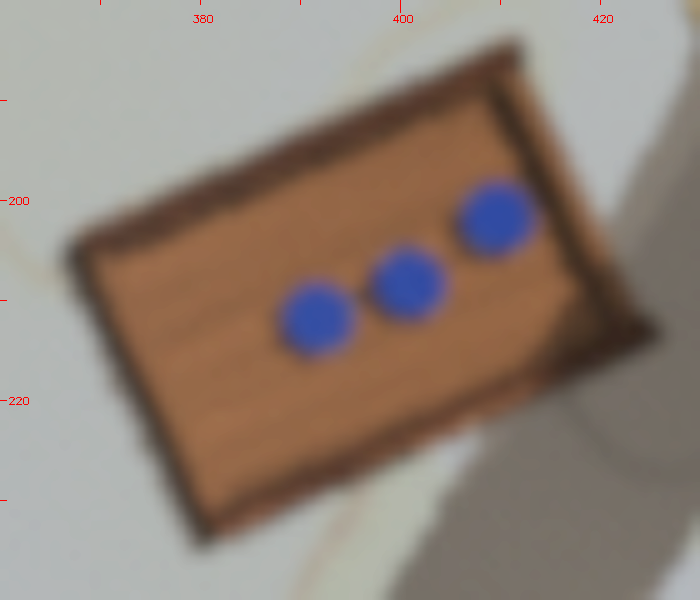

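```bash
python3 - <<'E'
from h import *
ex=np.array([.386,-.9225]);ey=np.array([.9225,.386])
for t,s in [((391.5,212),(365,168.3)),((401,208),(365,161.8)),((409.5,202),(361.5,154))]:
    a=px2w("top",*t,.030)[:2];b=px2w("side",*s,.030)[:2];m=(a+b)/2
    d=m-np.array([.4875,-.268]); print(a.round(4),b.round(4),m.round(4),"box",(d@ex).round(4),(d@ey).round(4))
print(row([.517,-.335,.15],down(22.7)))
E
```

```text
[ 0.4789 -0.2593] [ 0.4792 -0.254 ] [ 0.4791 -0.2566] box -0.0137 -0.0034
[ 0.4926 -0.2946] [ 0.4901 -0.2866] [ 0.4914 -0.2906] box 0.0223 -0.0052
[ 0.5138 -0.3268] [ 0.515  -0.3224] [ 0.5144 -0.3246] box 0.0626 0.003
[-1.0004e+00 -5.0000e-04  2.1000e-03  4.2100e-02 -2.2330e-01 -2.2000e-03]
```

```bash
python3 -m inch '[[-1,0,0.002,0,-0.06,0,60],[-1,0,0.002,0,-0.12,0,120],[-1,0,0.002,0,-0.18,0,120],[-1,0,0.002,0.02,-0.237,0,120],[-1,0,0.002,0.04,-0.237,0,120],[-1,0,0.002,0.06,-0.237,0,120],[-1,0,0.002,0.06,-0.237,0,120],[-1,0,0.002,0.06,-0.237,0,120],[-1,0,0.002,0.06,-0.237,0,120],[-1,0,0.002,0.06,-0.237,0,120]]' 40
python3 -m inch '[[0,0,0,0,0,0,120],[0,0,0,0,0,0,120]]'
python3 - <<'E'
from h import *
print(tool()[0],robot.sense()["joint_pos"],row([.5144,-.3246,.0],down(22.7)))
b=robot.capture("side");a=robot.capture("top")
crop("side",310,70,420,190,5,"s29",b)
E
```

```text
time_s: 37.0
position: [0.5112, -0.3259, 0.1358]
eef_rot: [118.2, 89.9, 50.8]
force: [1.1, -1.0, -0.4]
gripper_width: 0.0451
time_s: 37.25
position: [0.512, -0.3262, 0.1369]
eef_rot: [45.4, 89.9, -22.0]
force: [-0.3, -0.3, -0.5]
gripper_width: 0.0454
[ 0.51197178 -0.32619579  0.13694565] [ 49.48294804  28.3784918  -30.42568299 101.17338621  17.10027567
  54.93971121  34.78529991] [-0.0009  0.001  -0.0011  0.1712  0.0033 -0.001 ]
```

View pics/s29.png

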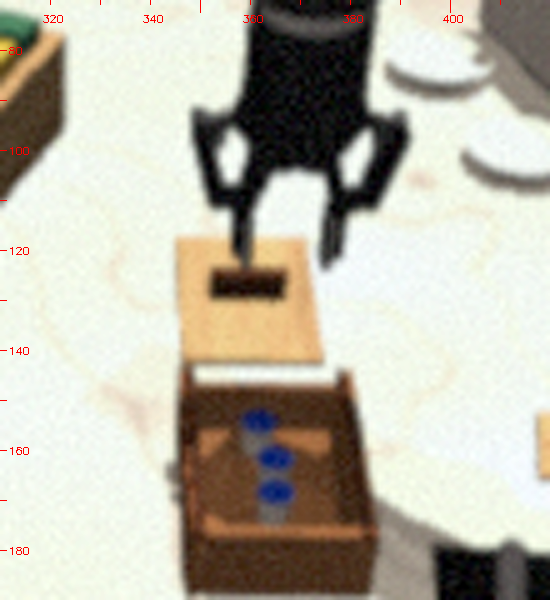

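```bash
python3 - <<'E'
from h import *
p=tool()[0]
for z in(.13,.14,.15,.16,.17,.18): print(z,w2px("side",[p[0],p[1],z]).round(1))
b=robot.capture("side");crop("side",340,85,400,135,10,"s30",b)
E
```

```text
0.13 [365.3 129.6]
0.14 [365.6 127.1]
0.15 [365.8 124.5]
0.16 [366.1 121.9]
0.17 [366.4 119.2]
0.18 [366.7 116.6]
```

View pics/s30.png

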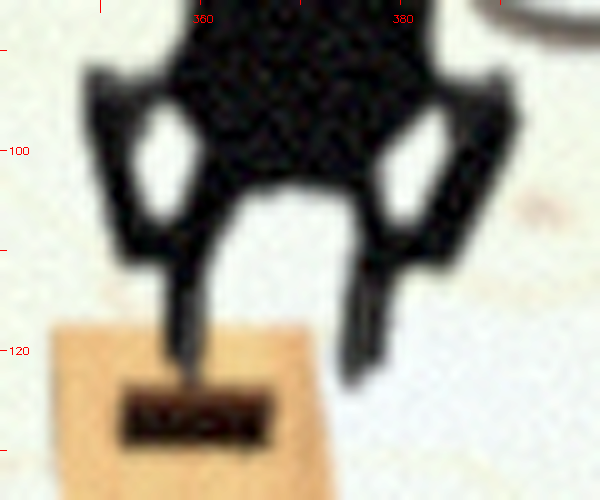

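```bash
python3 -m inch '[[0,0.001,0,0.04,0.003,-0.001,120],[0,0.001,0,0.09,0.003,-0.001,120],[0,0.001,0,0.13,0.003,-0.001,120],[0,0.001,0,0.145,0.003,-0.001,120],[0,0.001,0,0.145,0.003,-0.001,120],[0,0.001,0,0.145,0.003,-0.001,120]]' 40
python3 - <<'E'
from h import *
print(tool()[0],row([.5144,-.3246,-.005],down(22.7)))
b=robot.capture("side")
crop("side",330,90,400,190,6,"s31",b)
E
```

```text
time_s: 38.15
position: [0.5154, -0.3252, 0.0227]
eef_rot: [57.9, 89.8, -9.5]
force: [0.2, 0.2, 0.8]
gripper_width: 0.0453
[ 0.5154011  -0.32522341  0.02265254] [-0.0006  0.0014 -0.0022  0.0346 -0.001  -0.0013]
```

View pics/s31.png

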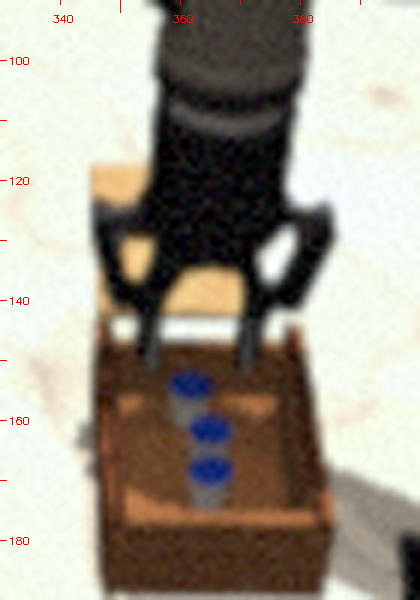

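```bash
python3 -m inch '[[0,0.001,-0.002,0.01,0,-0.001,120],[0,0.001,-0.002,0.02,0,-0.001,120],[0,0.001,-0.002,0.028,0,-0.001,120],[0,0.001,-0.002,0.034,0,-0.001,120],[0,0.001,-0.002,0.034,0,-0.001,120]]' 40
python3 - <<'E'
from h import *
print(tool()[0])
b=robot.capture("side")
crop("side",330,90,400,190,6,"s32",b)
E
```

```text
time_s: 38.83
position: [0.5138, -0.3238, -0.0065]
eef_rot: [-139.4, 89.9, 153.3]
force: [-0.4, -0.4, -0.5]
gripper_width: 0.045
[ 0.51376018 -0.32381307 -0.00653582]
```

View pics/s32.png

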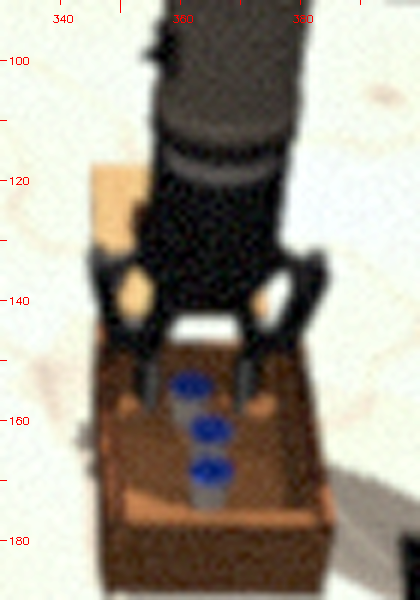

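```bash
python3 -m inch '[[0,0,0,0,0,0,160],[0,0,0,0,0,0,200],[0,0,0,0,0,0,255],[0,0,0,0,0,0,255],[0,0,0,0,0,0,255],[0,0,0,0,0,0,255]]' 30
python3 -m inch '[[0,0,0,-0.01,0,0,255],[0,0,0,-0.04,0,0,255],[0,0,0,-0.1,0,0,255],[0,0,0,-0.17,0,0,255],[0,0,0,-0.25,0,0,255],[0,0,0,-0.27,0,0,255],[0,0,0,-0.27,0,0,255]]' 30
python3 - <<'E'
from h import *
print(tool()[0],robot.sense()["gripper_width"])
b=robot.capture("side")
crop("side",330,70,410,190,5,"s33",b)
E
```

```text
time_s: 39.62
position: [0.5144, -0.3242, -0.0056]
eef_rot: [-129.2, 89.9, 163.4]
force: [-0.5, 0.4, 5.3]
gripper_width: 0.0249
time_s: 40.5
position: [0.5147, -0.3244, 0.211]
eef_rot: [-19.2, 90.0, -86.5]
force: [-0.4, 0.4, -0.2]
gripper_width: 0.0243
[ 0.51467473 -0.32440267  0.2110143 ] 0.024298537051482987
```

View pics/s33.png

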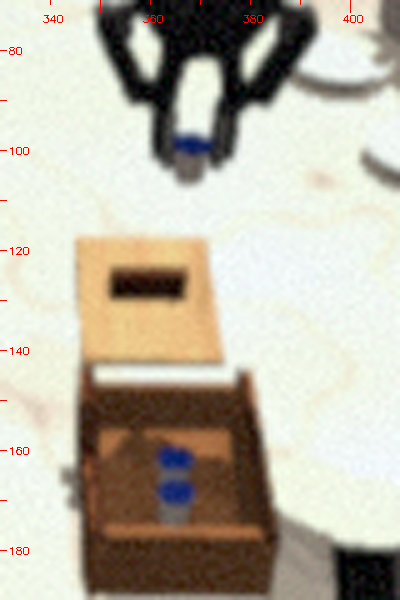

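```bash
python3 - <<'E'
from h import *
print(row([.479,.295,.20],down(86.4)))
E
```

```text
[-7.084e-01 -1.800e-03  5.000e-04  1.230e-02  2.580e-01 -7.308e-01]
```

```bash
python3 -m inch '[[-0.05,0,0,0,0.02,-0.055,255],[-0.12,0,0,0,0.043,-0.123,255],[-0.2,0,0,0,0.07,-0.2,255],[-0.27,0,0,0,0.098,-0.277,255],[-0.35,0,0,0,0.125,-0.354,255],[-0.42,0,0,0,0.152,-0.43,255],[-0.5,0,0,0,0.18,-0.508,255],[-0.57,0,0,0,0.206,-0.584,255],[-0.65,0,0,0,0.234,-0.661,255],[-0.708,0,0,0.012,0.258,-0.731,255]]' 30
python3 -m inch '[[0,0,0,0,0,0,255],[0,0,0,0,0,0,255],[0,0,0,0,0,0,255],[0,0,0,0,0,0,255]]'
python3 - <<'E'
from h import *
print(tool()[0],robot.sense()["joint_pos"],robot.sense()["gripper_width"],row([.479,.295,.2],down(86.4)))
b=robot.capture("side");a=robot.capture("top")
crop("side",210,210,350,390,4,"s34",b)
crop("top",180,150,350,260,4,"t34",a)
E
```

```text
time_s: 41.8
position: [0.4796, 0.2797, 0.2007]
eef_rot: [-169.6, 89.8, -173.1]
force: [0.6, -0.3, -0.1]
gripper_width: 0.0241
time_s: 42.3
position: [0.4811, 0.277, 0.2026]
eef_rot: [-168.7, 89.9, -172.5]
force: [-0.1, -0.1, -0.7]
gripper_width: 0.0246
[0.48112625 0.27702524 0.20261859] [  6.6757895   25.94364388 -55.64914647 103.34989236  23.74942387
  63.45427402  28.98242789] 0.02455361964922186 [-0.002  -0.001   0.0002  0.0033  0.0222 -0.0041]
```

View pics/s34.png

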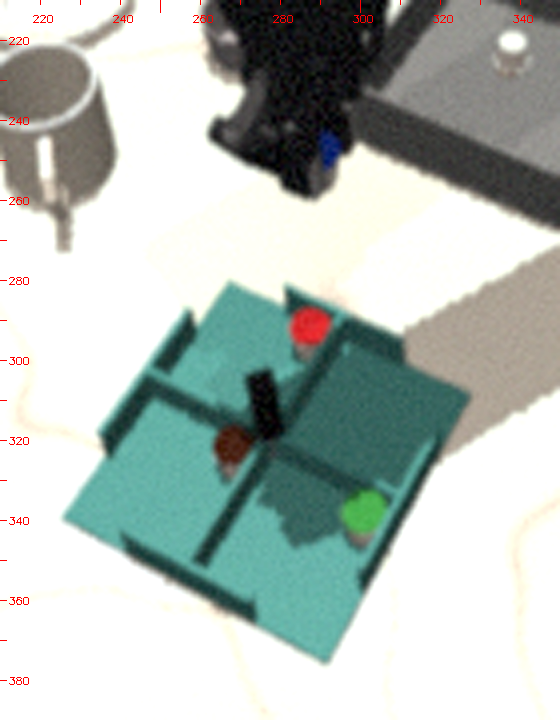

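View pics/t34.png

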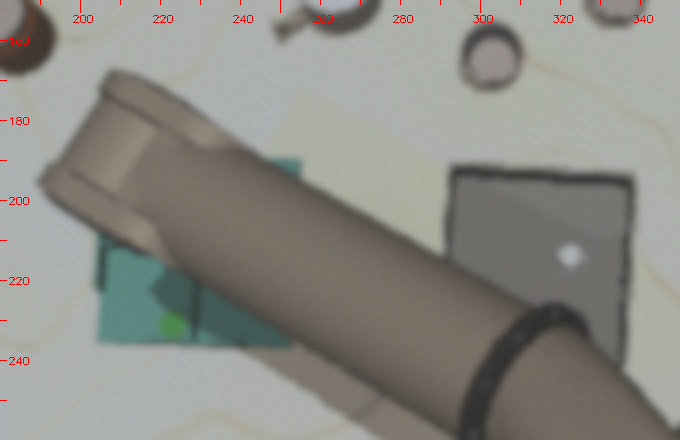

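```bash
python3 -m inch '[[0,0,0,0.0033,0.022,-0.004,255],[0,0,0,0.04,0.021,0.0177,255],[0,0,0,0.08,0.021,0.0177,255],[0,0,0,0.08,0.021,0.0177,255],[0,0,0,0.08,0.021,0.0177,255],[0,0,0,0.08,0.021,0.0177,255]]'
python3 - <<'E'
from h import *
p=tool()[0];print(p,row([.4637,.2957,.14],down(86.4)))
y=np.array([np.cos(np.radians(86.4)),np.sin(np.radians(86.4)),0])
for z in(.13,.14,.15,.16,.17): print(z,[w2px("side",[p[0],p[1],z]+y*s).round(1) for s in(-.02,0,.02)])
b=robot.capture("side")
crop("side",240,230,330,320,8,"s35",b)
E
```

```text
time_s: 43.15
position: [0.4963, 0.2953, 0.1405]
eef_rot: [75.0, 89.9, 71.4]
force: [-0.1, -0.4, 0.6]
gripper_width: 0.0244
[0.49630609 0.29525532 0.1404656 ] [-0.0003  0.0003 -0.0012  0.0006 -0.002  -0.0407]
0.13 [array([286.6, 273.9]), array([281.9, 280.8]), array([277.1, 288. ])]
0.14 [array([286.3, 271.4]), array([281.6, 278.3]), array([276.7, 285.6])]
0.15 [array([286. , 268.8]), array([281.2, 275.8]), array([276.3, 283. ])]
0.16 [array([285.7, 266.2]), array([280.9, 273.2]), array([275.9, 280.5])]
0.17 [array([285.4, 263.5]), array([280.5, 270.6]), array([275.5, 277.9])]
```

View pics/s35.png

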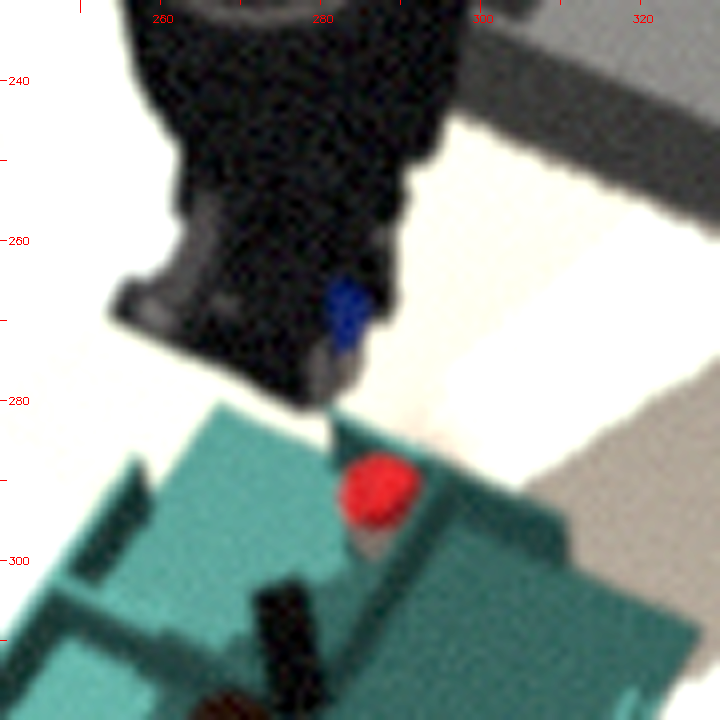

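```bash
python3 -m inch '[[0,0,0,0,-0.001,-0.02,255],[0,0,0,0,-0.002,-0.0405,255],[0,0,0,0.03,-0.002,-0.0405,255],[0,0,0,0.07,-0.002,-0.0405,255],[0,0,0,0.11,-0.002,-0.0405,255],[0,0,0,0.13,-0.002,-0.0405,255],[0,0,0,0.13,-0.002,-0.0405,255],[0,0,0,0.13,-0.002,-0.0405,255]]'
python3 - <<'E'
from h import *
p=tool()[0];print(p,row([.4637,.2957,.0],down(86.4)))
b=robot.capture("side")
crop("side",220,250,340,380,6,"s36",b)
E
```

```text
time_s: 44.2
position: [0.4635, 0.2958, 0.0361]
eef_rot: [98.7, 89.9, 95.1]
force: [1.3, -0.3, -0.0]
gripper_width: 0.0247
[0.46347582 0.2958443  0.03607806] [-0.0001 -0.0002 -0.0011  0.0451 -0.0002  0.0003]
```

View pics/s36.png

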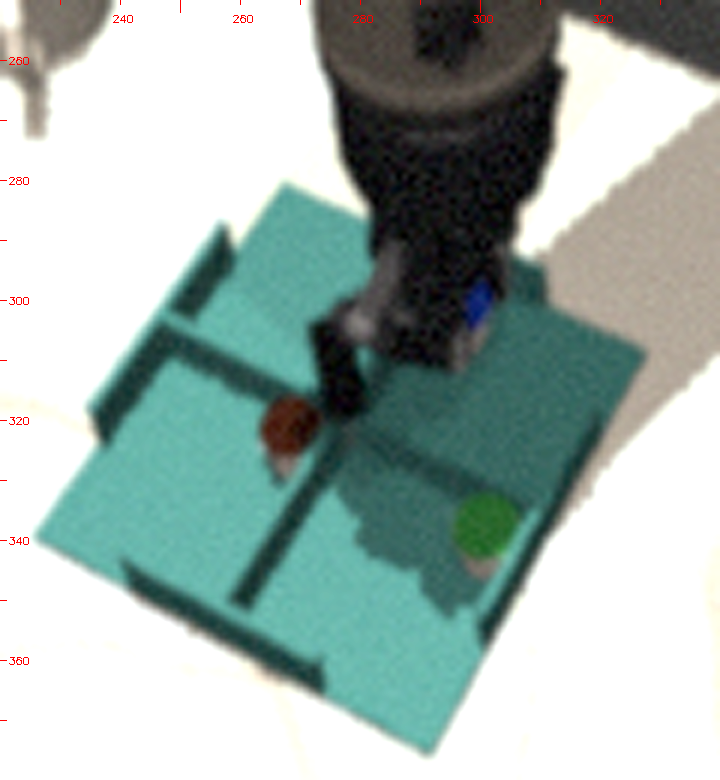

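```bash
python3 -m inch '[[0,0,0,0,0,-0.006,255],[0,0,0,0.01,0,-0.006,255],[0,0,0,0.02,0,-0.006,255],[0,0,0,0.03,0,-0.006,255],[0,0,0,0.03,0,-0.006,255]]'
python3 - <<'E'
from h import *
p=tool()[0];print(p,robot.sense()["force"])
b=robot.capture("side")
crop("side",250,270,340,360,8,"s37",b)
E
```

```text
time_s: 44.88
position: [0.4578, 0.295, 0.01]
eef_rot: [-172.9, 89.8, -176.6]
force: [0.7, -0.4, 0.4]
gripper_width: 0.0245
[0.45778147 0.29504085 0.00998659] [ 0.6820164  -0.44451205  0.3525833 ]
```

View pics/s37.png

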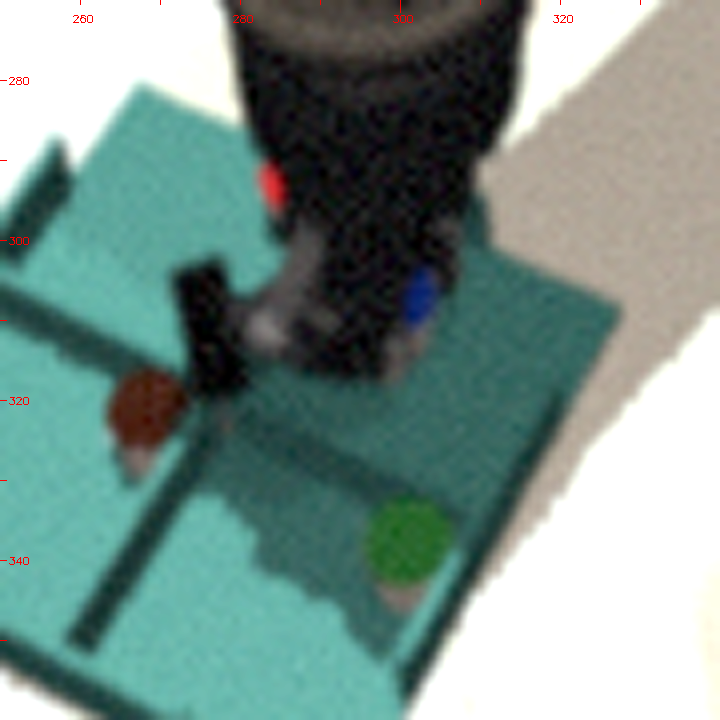

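```bash
python3 -m inch '[[0,0,0,0.006,0,0,255],[0,0,0,0.011,0,0,255],[0,0,0,0.011,0,0,255]]'
python3 -m inch '[[0,0,0,0,0,0,170],[0,0,0,0,0,0,160],[0,0,0,0,0,0,160],[0,0,0,0,0,0,160]]'
python3 - <<'E'
from h import *
p=tool()[0];print(p,robot.sense()["force"])
b=robot.capture("side")
crop("side",250,270,340,360,8,"s38",b)
E
```

```text
time_s: 45.3
position: [0.4581, 0.2952, 0.0018]
eef_rot: [175.3, 89.9, 171.6]
force: [0.3, 0.4, 0.4]
gripper_width: 0.0246
time_s: 45.8
position: [0.4583, 0.2954, 0.0022]
eef_rot: [158.0, 89.9, 154.3]
force: [-0.3, 0.1, 0.1]
gripper_width: 0.0318
[0.45828833 0.29541838 0.0021817 ] [-0.2724876   0.126636    0.08977933]
```

View pics/s38.png

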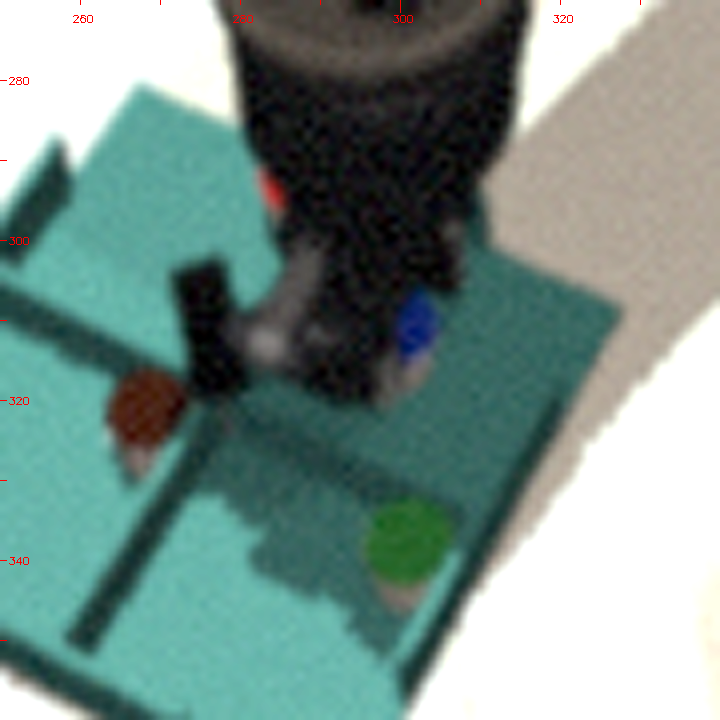

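Pod released. Rise and look.

```bash
python3 -m inch '[[0,0,0,-0.01,0,0,160],[0,0,0,-0.03,0,0,160],[0,0,0,-0.08,0,0,130],[0,0,0,-0.15,0,0,120],[0,0,0,-0.23,0,0,120],[0,0,0,-0.27,0,0,120],[0,0,0,-0.27,0,0,120]]'
python3 - <<'E'
from h import *
p=tool()[0];print(p,row([.4914,-.2906,.16],down(22.7)))
b=robot.capture("side")
crop("side",250,270,340,360,8,"s39",b)
E
```

```text
time_s: 46.72
position: [0.4597, 0.2968, 0.2222]
eef_rot: [43.9, 89.7, 40.3]
force: [-0.0, 0.2, -0.3]
gripper_width: 0.045
[0.45965822 0.29684597 0.22215281] [ 0.7077  0.0009 -0.0036  0.0752 -0.7306  0.0855]
```

View pics/s39.png

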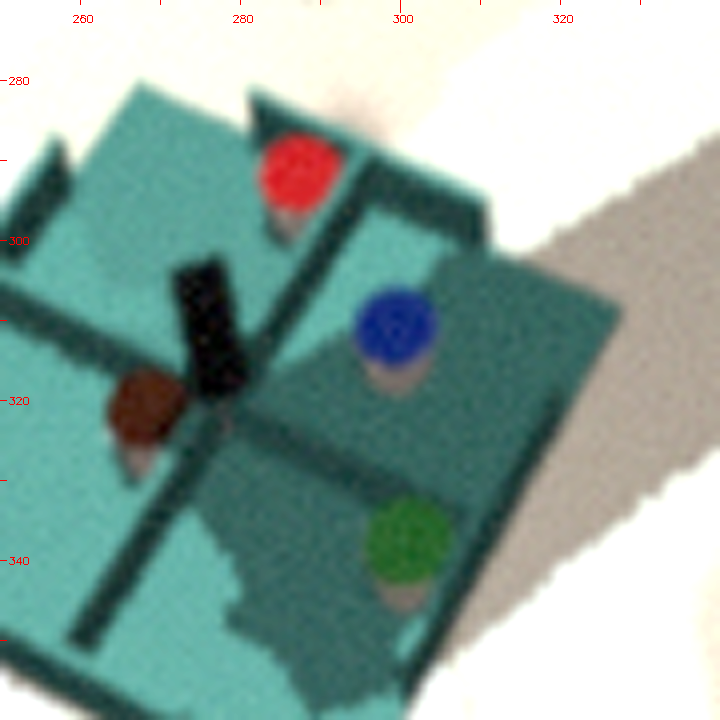

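```bash
python3 -m inch '[[0.07,0,0,0,-0.07,0.008,120],[0.14,0,0,0,-0.145,0.017,120],[0.21,0,0,0,-0.22,0.026,120],[0.28,0,0,0,-0.295,0.034,120],[0.36,0,0,0,-0.37,0.043,120],[0.43,0,0,0,-0.445,0.052,120],[0.5,0,0,0,-0.52,0.06,120],[0.57,0,0,0,-0.595,0.07,120],[0.65,0,0,0.02,-0.67,0.08,120],[0.708,0,0,0.05,-0.73,0.0855,120]]' 40
python3 -m inch '[[0,0,0,0,0,0,120],[0,0,0,0,0,0,120],[0,0,0,0,0,0,120]]'
python3 - <<'E'
from h import *
p=tool()[0];print(p,row([.4914,-.2906,.02],down(22.7)),px2w("side",299.3,310.5,.028))
b=robot.capture("side");a=robot.capture("top")
crop("side",320,90,410,200,6,"s40",b)
crop("top",190,170,350,250,5,"t40",a)
E
```

```text
time_s: 48.02
position: [0.4892, -0.2945, 0.1767]
eef_rot: [-121.3, 89.9, 171.1]
force: [0.6, -0.2, 0.5]
gripper_width: 0.0452
time_s: 48.4
position: [0.4904, -0.29, 0.1781]
eef_rot: [-155.2, 89.9, 137.7]
force: [-0.6, -0.4, 0.7]
gripper_width: 0.0452
[ 0.49037675 -0.29003583  0.17809105] [ 0.0015 -0.0008  0.0004  0.1976  0.001   0.0014] [0.45760843 0.29686397 0.028     ]
```

View pics/s40.png

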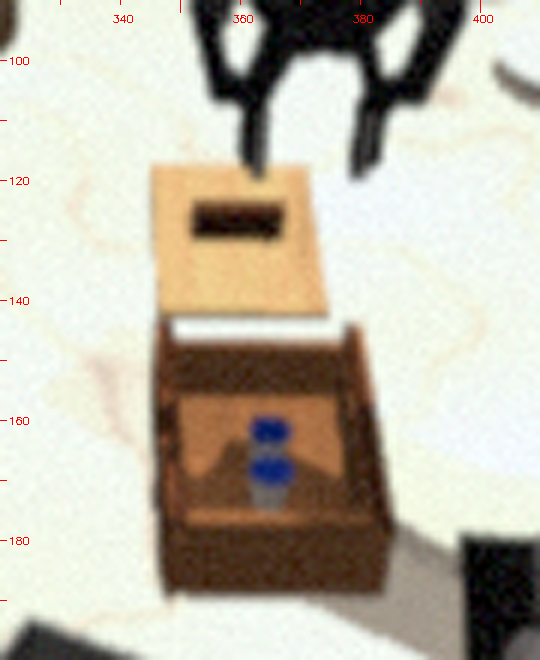

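View pics/t40.png

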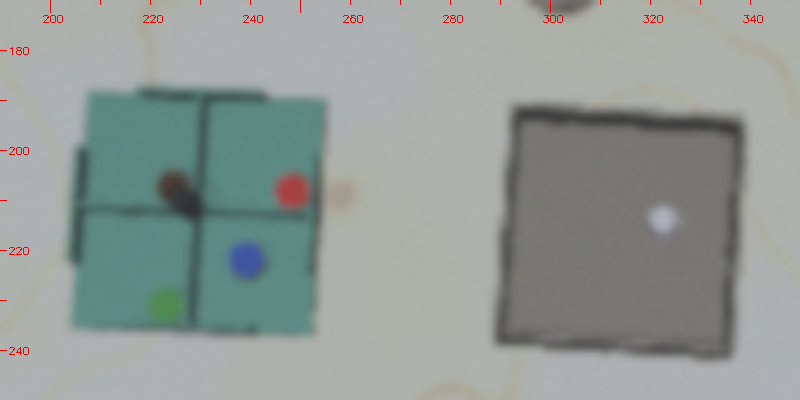

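```bash
python3 -m inch '[[0.001,0,0,0.05,0.001,0.0014,120],[0.001,0,0,0.11,0.001,0.0014,120],[0.001,0,0,0.16,0.001,0.0014,120],[0.001,0,0,0.19,0.001,0.0014,120],[0.001,0,0,0.21,0.001,0.0014,120],[0.001,0,0,0.225,0.001,0.0014,120],[0.001,0,0,0.229,0.001,0.0014,120],[0.001,0,0,0.229,0.001,0.0014,120]]' 40
python3 - <<'E'
from h import *
p=tool()[0];print(p,row([.4914,-.2906,-.0055],down(22.7)),robot.sense()["force"])
b=robot.capture("side")
crop("side",330,100,400,190,6,"s41",b)
E
```

```text
time_s: 49.5
position: [0.4912, -0.2926, -0.005]
eef_rot: [-128.5, 90.0, 164.0]
force: [0.2, -0.3, -0.2]
gripper_width: 0.045
[ 0.49117007 -0.29261127 -0.00503028] [-0.0015 -0.0003  0.0004  0.0006  0.0012 -0.0022] [ 0.21553805 -0.27030321 -0.17101743]
```

View pics/s41.png

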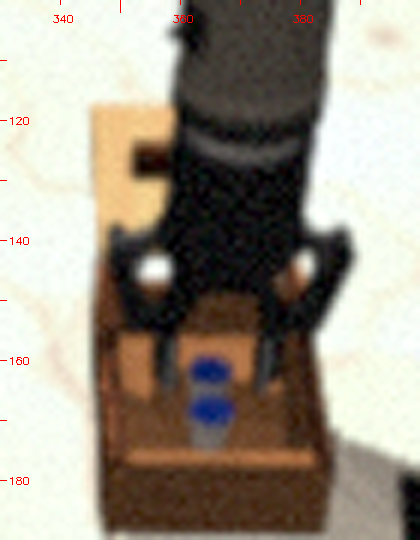

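Aligned around pod B; shift 2 mm, close, lift.

```bash
python3 -m inch '[[0,0,0,0,0.001,-0.002,120],[0,0,0,0,0.001,-0.002,160],[0,0,0,0,0.001,-0.002,200],[0,0,0,0,0.001,-0.002,255],[0,0,0,0,0.001,-0.002,255],[0,0,0,0,0.001,-0.002,255],[0,0,0,0,0.001,-0.002,255]]' 30
python3 -m inch '[[0,0,0,-0.01,0,0,255],[0,0,0,-0.04,0,0,255],[0,0,0,-0.1,0,0,255],[0,0,0,-0.17,0,0,255],[0,0,0,-0.25,0,0,255],[0,0,0,-0.27,0,0,255],[0,0,0,-0.27,0,0,255]]' 30
python3 - <<'E'
from h import *
print(tool()[0],robot.sense()["gripper_width"])
bay=np.array([.4534,.2913]);t=np.radians(-3.6);Q=np.array([[np.cos(t),-np.sin(t)],[np.sin(t),np.cos(t)]])
for uv in((.005,-.024),(-.024,.003)): print(uv,bay+Q@np.array(uv))
q=bay+Q@np.array((.005,-.024)); print(row([*q,.15],down(-3.6)),row([*q,.15],down(176.4)))
b=robot.capture("side")
crop("side",330,70,410,190,5,"s42",b)
E
```

```text
time_s: 50.42
position: [0.4912, -0.2907, -0.005]
eef_rot: [-129.6, 89.9, 162.9]
force: [-1.0, 0.1, 6.1]
gripper_width: 0.0243
time_s: 51.3
position: [0.4915, -0.2912, 0.2114]
eef_rot: [-11.1, 90.0, -78.5]
force: [0.2, 0.2, -1.4]
gripper_width: 0.0247
[ 0.49151524 -0.29119056  0.21142209] 0.024720051823830757
(0.005, -0.024) [0.45688316 0.26703341]
(-0.024, 0.003) [0.42963573 0.29580105]
[ 2.905e-01  5.000e-04 -0.000e+00  7.620e-02  2.275e-01 -6.611e-01] [-1.7095e+00  0.0000e+00  7.0000e-04  7.6200e-02  2.2750e-01 -6.6110e-01]
```

View pics/s42.png

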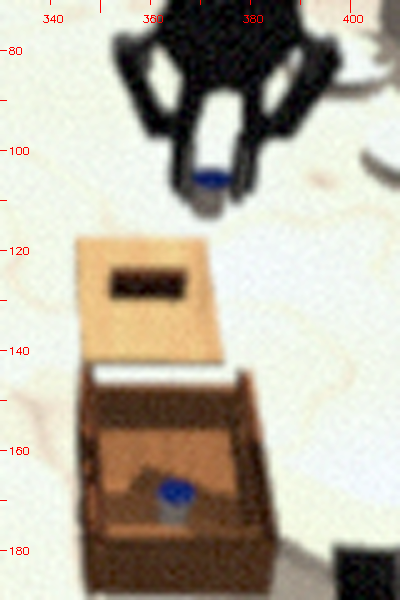

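```bash
python3 -m inch '[[0.03,0,0,0,0.02,-0.055,255],[0.06,0,0,0,0.042,-0.123,255],[0.09,0,0,0,0.066,-0.192,255],[0.12,0,0,0,0.09,-0.261,255],[0.15,0,0,0,0.114,-0.33,255],[0.18,0,0,0,0.138,-0.4,255],[0.21,0,0,0,0.162,-0.47,255],[0.24,0,0,0,0.186,-0.54,255],[0.27,0,0,0.02,0.21,-0.61,255],[0.29,0,0,0.05,0.2275,-0.661,255]]' 30
python3 -m inch '[[0,0,0,0,0,0,255],[0,0,0,0,0,0,255],[0,0,0,0,0,0,255]]'
python3 - <<'E'
from h import *
p=tool()[0];print(p,robot.sense()["joint_pos"],robot.sense()["gripper_width"],row([.4569,.267,.03],down(-3.6)))
b=robot.capture("side")
crop("side",210,230,350,390,4,"s43",b)
E
```

```text
time_s: 52.6
position: [0.4548, 0.2695, 0.1687]
eef_rot: [-94.1, 89.8, 172.4]
force: [1.5, -1.0, -0.2]
gripper_width: 0.0243
time_s: 52.98
position: [0.4567, 0.2656, 0.1705]
eef_rot: [-73.0, 89.9, -166.6]
force: [0.0, 0.5, 0.8]
gripper_width: 0.0247
[0.45667335 0.26558424 0.17051813] [ -0.58396037  21.97262037 -44.69750422 109.08146595  18.3462348
  56.41102998 -57.20866327] 0.02473878214390868 [-0.0007  0.0004  0.0012  0.1756  0.0005 -0.0019]
```

View pics/s43.png

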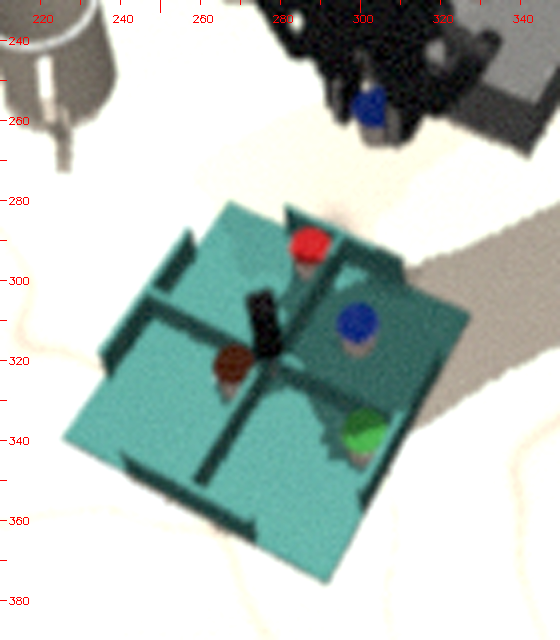

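```bash
python3 -m inch '[[0,0,0.001,0.05,0,-0.002,255],[0,0,0.001,0.1,0,-0.002,255],[0,0,0.001,0.14,0,-0.002,255],[0,0,0.001,0.165,0,-0.002,255],[0,0,0.001,0.175,0,-0.002,255],[0,0,0.001,0.175,0,-0.002,255],[0,0,0.001,0.175,0,-0.002,255]]'
python3 - <<'E'
from h import *
p=tool()[0];print(p,robot.sense()["force"],row([.4569,.267,-.005],down(-3.6)))
b=robot.capture("side")
crop("side",240,240,340,350,6,"s44",b)
E
```

```text
time_s: 53.9
position: [0.4569, 0.2696, 0.032]
eef_rot: [134.1, 89.9, 40.6]
force: [1.2, 0.3, -0.3]
gripper_width: 0.0241
[0.45690211 0.2695631  0.03195173] [ 1.16594129  0.30374841 -0.30389672] [ 0.0007 -0.001  -0.001   0.0462  0.0001  0.0033]
```

View pics/s44.png

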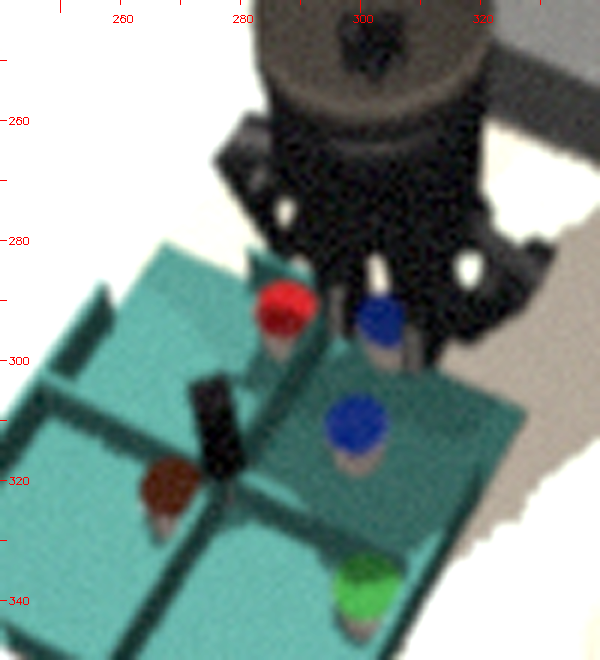

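```bash
python3 -m inch '[[0,0,0,0.01,0,0.003,255],[0,0,0,0.02,0,0.003,255],[0,0,0,0.03,0,0.003,255],[0,0,0,0.04,0,0.003,255],[0,0,0,0.045,0,0.003,255],[0,0,0,0.045,0,0.003,255]]'
python3 - <<'E'
from h import *
p=tool()[0];print(p,robot.sense()["force"])
b=robot.capture("side")
crop("side",240,240,340,350,6,"s45",b)
E
```

```text
time_s: 54.7
position: [0.4557, 0.2666, -0.0055]
eef_rot: [-105.6, 90.0, 160.8]
force: [0.6, 0.1, -0.1]
gripper_width: 0.0249
[ 0.45574502  0.26660388 -0.00550763] [ 0.58645408  0.12719546 -0.09081569]
```

View pics/s45.png

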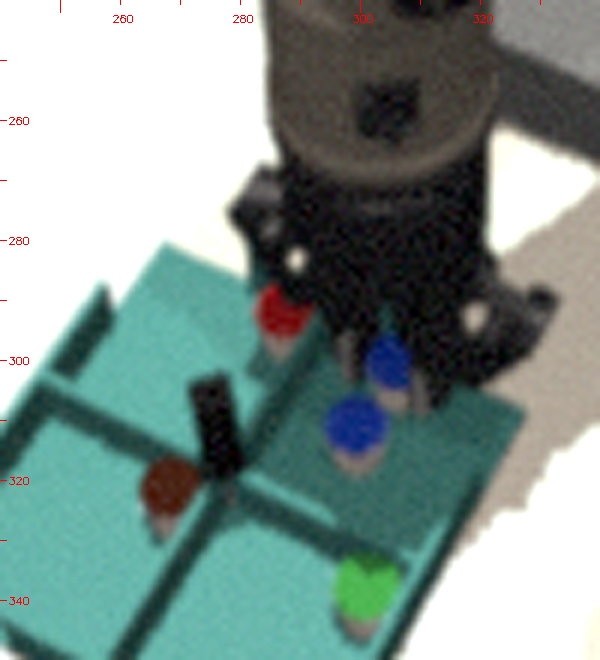

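```bash
python3 -m inch '[[0,0,0,0,0,0,175],[0,0,0,0,0,0,165],[0,0,0,0,0,0,165],[0,0,0,0,0,0,165],[0,0,0,-0.01,0,0,165],[0,0,0,-0.04,0,0,165],[0,0,0,-0.1,0,0,140],[0,0,0,-0.18,0,0,120],[0,0,0,-0.25,0,0,120],[0,0,0,-0.27,0,0,120]]'
python3 - <<'E'
from h import *
p=tool()[0];print(p,robot.sense()["force"],row([.4785,-.2566,.17],down(22.7)))
b=robot.capture("side")
crop("side",240,240,340,350,6,"s46",b)
E
```

```text
time_s: 56.0
position: [0.4574, 0.2681, 0.2153]
eef_rot: [123.3, 89.6, 29.7]
force: [0.7, 0.5, -0.1]
gripper_width: 0.0448
[0.4573823  0.26811216 0.2152699 ] [ 0.65710308  0.48560972 -0.12150785] [-0.2914 -0.0016 -0.0042  0.0545  0.0663  0.6532]
```

View pics/s46.png

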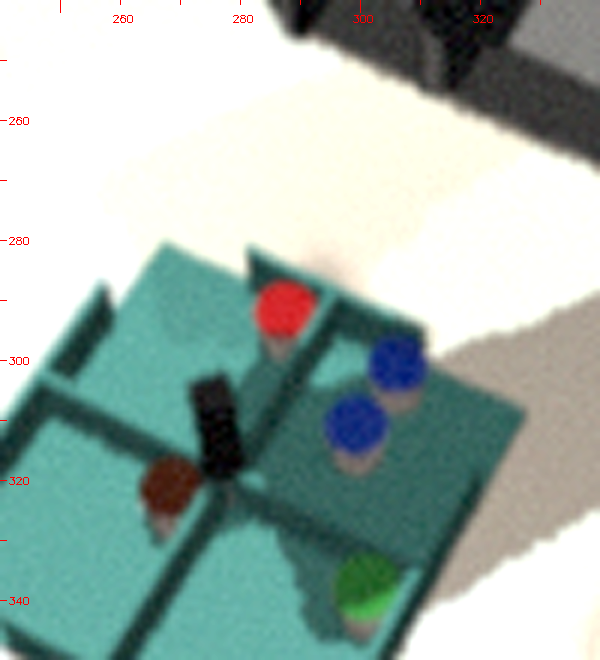

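Two pods stand in the bay. Now the third.

```bash
python3 -m inch '[[-0.03,0,0,0,0.007,0.06,120],[-0.06,0,0,0,0.014,0.13,120],[-0.09,0,0,0,0.02,0.195,120],[-0.12,0,0,0,0.027,0.26,120],[-0.15,0,0,0,0.033,0.33,120],[-0.18,0,0,0,0.04,0.4,120],[-0.21,0,0,0,0.047,0.47,120],[-0.24,0,0,0,0.053,0.535,120],[-0.27,0,0,0.02,0.06,0.6,120],[-0.291,0,0,0.05,0.066,0.653,120]]' 40
python3 -m inch '[[0,0,0,0,0,0,120],[0,0,0,0,0,0,120],[0,0,0,0,0,0,120]]'
python3 - <<'E'
from h import *
p=tool()[0];print(p,row([.4791,-.2566,-.0055],down(22.7)))
b=robot.capture("side")
crop("side",320,90,410,200,6,"s47",b)
E
```

```text
time_s: 57.3
position: [0.4757, -0.2604, 0.1692]
eef_rot: [-136.7, 89.9, 155.9]
force: [0.1, 0.7, 1.0]
gripper_width: 0.0455
time_s: 57.68
position: [0.4769, -0.2564, 0.1709]
eef_rot: [128.0, 90.0, 60.8]
force: [0.8, 0.2, -0.1]
gripper_width: 0.0451
[ 0.47694428 -0.25642185  0.17089606] [ 0.0011 -0.0003 -0.0004  0.2205  0.0023  0.0014]
```

View pics/s47.png

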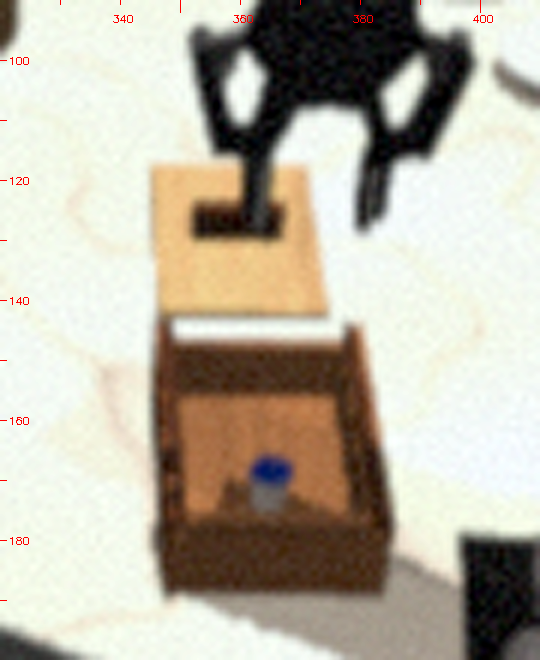

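```bash
python3 -m inch '[[0.001,0,0,0.05,0.002,0,120],[0.001,0,0,0.1,0.002,0,120],[0.001,0,0,0.15,0.002,0,120],[0.001,0,0,0.18,0.002,0,120],[0.001,0,0,0.2,0.002,0,120],[0.001,0,0,0.215,0.002,0,120],[0.001,0,0,0.2205,0.002,0,120],[0.001,0,0,0.2205,0.002,0,120]]' 40
python3 - <<'E'
from h import *
p=tool()[0];print(p,row([.4791,-.2566,-.0055],down(22.7)),robot.sense()["force"])
b=robot.capture("side")
crop("side",330,100,400,190,6,"s48",b)
E
```

```text
time_s: 58.72
position: [0.4783, -0.2575, -0.0054]
eef_rot: [94.1, 90.0, 26.6]
force: [-0.6, -0.1, -0.3]
gripper_width: 0.0452
[ 0.47831788 -0.25745562 -0.00544713] [-0.0015 -0.     -0.0004  0.0001  0.0013 -0.0006] [-0.62232011 -0.10259357 -0.29906645]
```

View pics/s48.png

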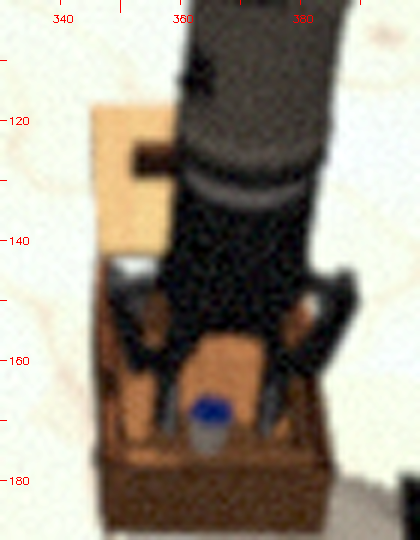

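```bash
python3 -m inch '[[0,0,0,0,0.001,-0.001,120],[0,0,0,0,0.001,-0.001,160],[0,0,0,0,0.001,-0.001,200],[0,0,0,0,0.001,-0.001,255],[0,0,0,0,0.001,-0.001,255],[0,0,0,0,0.001,-0.001,255],[0,0,0,0,0.001,-0.001,255]]' 30
python3 -m inch '[[0,0,0,-0.01,0,0,255],[0,0,0,-0.04,0,0,255],[0,0,0,-0.1,0,0,255],[0,0,0,-0.17,0,0,255],[0,0,0,-0.25,0,0,255],[0,0,0,-0.27,0,0,255],[0,0,0,-0.27,0,0,255]]' 30
python3 - <<'E'
from h import *
print(tool()[0],robot.sense()["gripper_width"],row([.4296,.2958,.17],down(86.4)))
a=robot.capture("top")
crop("top",190,170,430,250,3.2,"t49",a)
b=robot.capture("side")
crop("side",230,70,410,370,2,"s49",b)
E
```

```text
time_s: 59.65
position: [0.4787, -0.2564, -0.0053]
eef_rot: [82.7, 90.0, 15.2]
force: [-1.1, 0.4, 6.3]
gripper_width: 0.0249
time_s: 60.52
position: [0.4787, -0.2568, 0.2111]
eef_rot: [38.8, 89.9, -28.6]
force: [-0.8, 0.8, -0.3]
gripper_width: 0.0244
[ 0.47872869 -0.25678997  0.21111645] 0.02436071203234723 [-7.095e-01  1.300e-03 -2.000e-04  5.060e-02  2.081e-01 -6.616e-01]
```

View pics/t49.png

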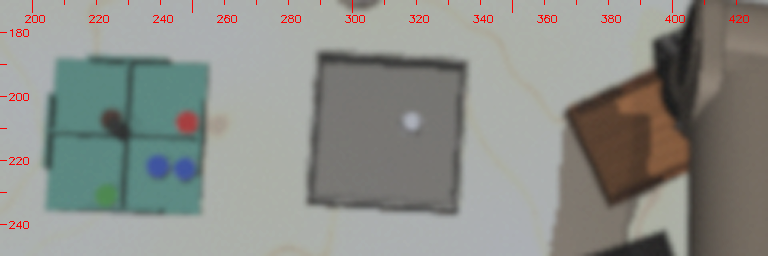

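View pics/s49.png

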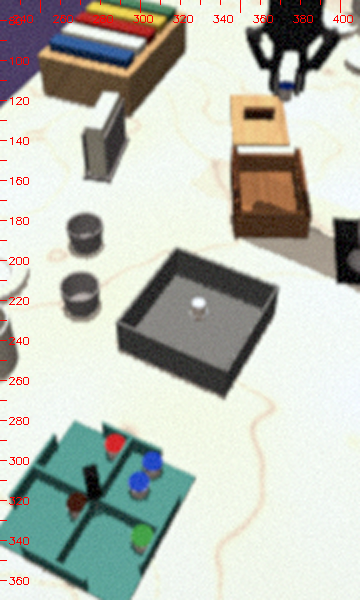

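```bash
python3 -m inch '[[-0.05,0,0,0,0.018,-0.055,255],[-0.12,0,0,0,0.038,-0.12,255],[-0.19,0,0,0,0.06,-0.19,255],[-0.26,0,0,0,0.082,-0.26,255],[-0.34,0,0,0,0.104,-0.33,255],[-0.41,0,0,0,0.126,-0.4,255],[-0.49,0,0,0,0.148,-0.47,255],[-0.57,0,0,0,0.17,-0.54,255],[-0.65,0,0,0.02,0.19,-0.61,255],[-0.709,0,0,0.05,0.208,-0.6615,255]]' 30
python3 -m inch '[[0,0,0,0,0,0,255],[0,0,0,0,0,0,255],[0,0,0,0,0,0,255]]'
python3 - <<'E'
from h import *
p=tool()[0];print(p,robot.sense()["joint_pos"],robot.sense()["gripper_width"],row([.4296,.2958,.03],down(86.4)))
b=robot.capture("side")
crop("side",210,230,350,390,4,"s50",b)
E
```

```text
time_s: 61.88
position: [0.4276, 0.2983, 0.1686]
eef_rot: [162.7, 89.9, 159.3]
force: [-0.1, -0.2, -0.8]
gripper_width: 0.0244
time_s: 62.25
position: [0.4295, 0.2945, 0.1702]
eef_rot: [-106.3, 90.0, -110.1]
force: [0.3, -0.1, -0.5]
gripper_width: 0.025
[0.42946083 0.29451876 0.17022298] [  5.7786296   26.22671623 -59.35214618 109.56108441  26.28570967
  59.19277018  21.24319197] 0.024990942093974802 [-1.900e-03 -1.000e-04  3.000e-04  1.753e-01  1.700e-03  1.000e-04]
```

View pics/s50.png

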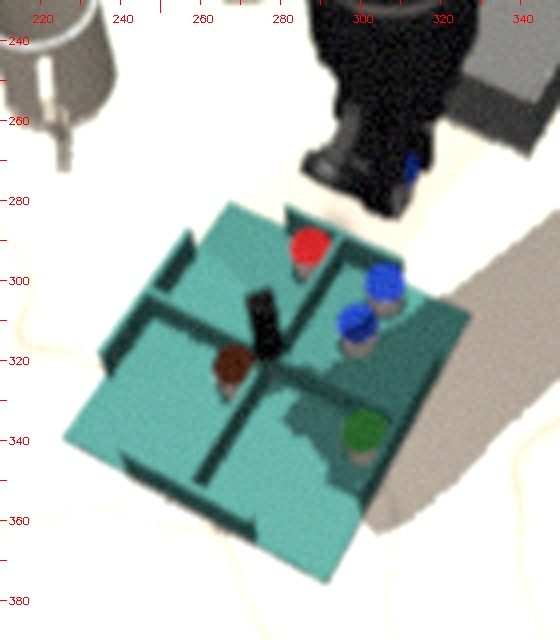

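```bash
python3 -m inch '[[-0.001,0,0,0.05,0,-0.001,255],[-0.001,0,0,0.1,0,-0.001,255],[-0.001,0,0,0.14,0,-0.001,255],[-0.001,0,0,0.165,0,-0.001,255],[-0.001,0,0,0.175,0,-0.001,255],[-0.001,0,0,0.175,0,-0.001,255],[-0.001,0,0,0.175,0,-0.001,255],[-0.001,0,0,0.175,0,-0.001,255]]'
python3 - <<'E'
from h import *
p=tool()[0];print(p,robot.sense()["force"],row([.4285,.2955,-.005],down(86.4)),px2w("side",306,300.5,.028),px2w("side",299,310.5,.028))
b=robot.capture("side")
crop("side",240,240,340,360,6,"s51",b)
E
```

```text
time_s: 63.3
position: [0.4287, 0.2966, 0.0313]
eef_rot: [46.6, 89.9, 43.1]
force: [-0.6, -0.2, -0.7]
gripper_width: 0.0246
[0.42873507 0.29663682 0.03134727] [-0.62260702 -0.19821814 -0.73458676] [ 0.0006  0.0008 -0.0009  0.0454 -0.0015 -0.0003] [0.45413184 0.26700827 0.028     ] [0.45825729 0.29714561 0.028     ]
```

View pics/s51.png

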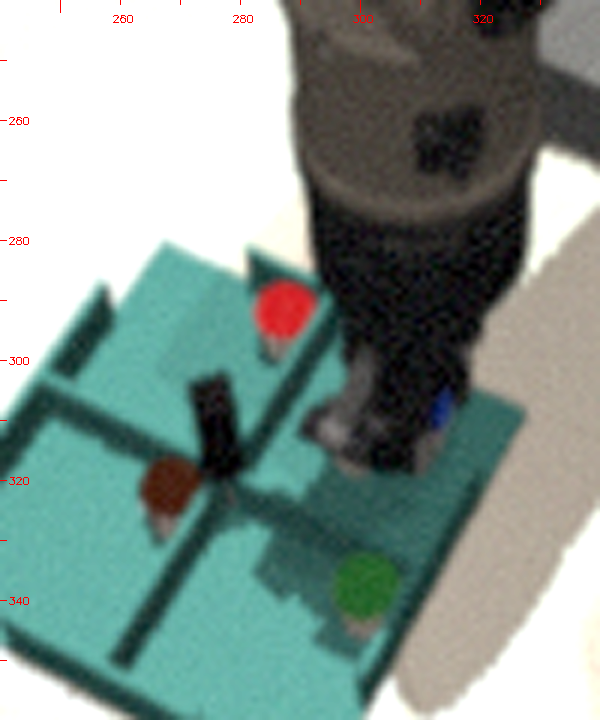

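```bash
python3 -m inch '[[0,0,0,0.01,-0.001,0,255],[0,0,0,0.02,-0.001,0,255],[0,0,0,0.03,-0.001,0,255],[0,0,0,0.04,-0.001,0,255],[0,0,0,0.045,-0.001,0,255],[0,0,0,0.045,-0.001,0,255]]'
python3 - <<'E'
from h import *
p=tool()[0];print(p,robot.sense()["force"])
b=robot.capture("side")
crop("side",240,240,340,360,6,"s52",b)
E
```

```text
time_s: 64.1
position: [0.4279, 0.2954, -0.0058]
eef_rot: [155.9, 90.0, 152.4]
force: [0.2, 0.3, 0.2]
gripper_width: 0.0246
[ 0.42792779  0.29542485 -0.00582427] [0.24281054 0.3099648  0.20297222]
```

View pics/s52.png

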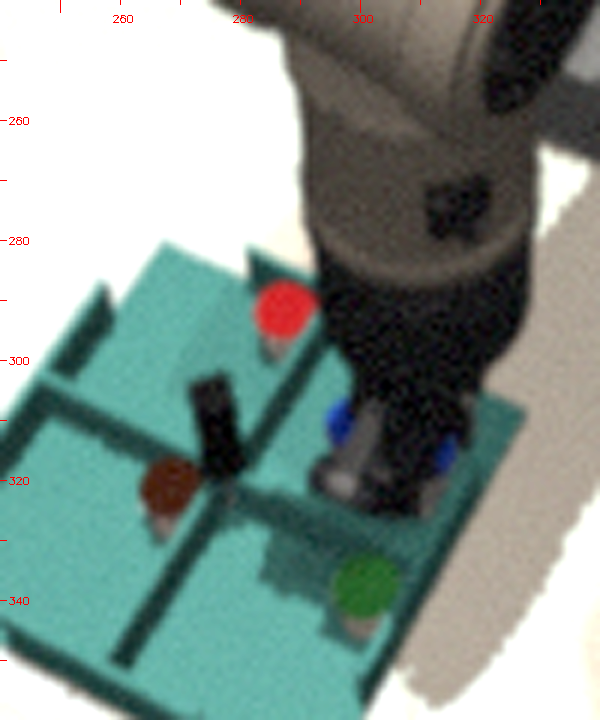

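```bash
python3 -m inch '[[0,0,0,0,0,0,175],[0,0,0,0,0,0,165],[0,0,0,0,0,0,165],[0,0,0,0,0,0,165],[0,0,0,-0.01,0,0,165],[0,0,0,-0.04,0,0,165],[0,0,0,-0.1,0,0,140],[0,0,0,-0.18,0,0,120],[0,0,0,-0.25,0,0,120],[0,0,0,-0.3,0,0,120]]'
python3 - <<'E'
from h import *
p=tool()[0];print(p,robot.sense()["force"],row([.52,-.1,.26],down(0)))
b=robot.capture("side")
crop("side",240,240,340,350,6,"s53",b)
E
```

```text
time_s: 65.4
position: [0.4282, 0.296, 0.2377]
eef_rot: [38.5, 89.8, 35.0]
force: [0.7, -0.0, 0.6]
gripper_width: 0.0453
[0.42817536 0.29602865 0.23771376] [ 0.73528651 -0.00240366  0.59706074] [ 9.612e-01  3.000e-04 -2.100e-03 -2.840e-02 -4.871e-01  1.448e-01]
```

View pics/s53.png

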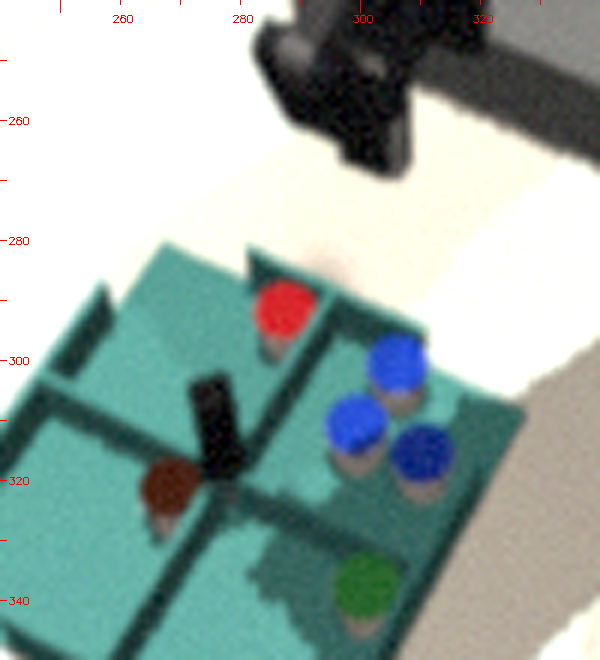

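```bash
python3 -m inch '[[0.1,0,0,-0.02,-0.05,0.015,120],[0.2,0,0,-0.028,-0.1,0.03,120],[0.3,0,0,-0.028,-0.16,0.05,120],[0.4,0,0,-0.028,-0.22,0.07,120],[0.5,0,0,-0.028,-0.28,0.085,120],[0.6,0,0,-0.028,-0.34,0.1,120],[0.7,0,0,-0.028,-0.4,0.12,120],[0.8,0,0,-0.028,-0.45,0.135,120],[0.9,0,0,-0.028,-0.487,0.145,120],[0.96,0,0,-0.028,-0.487,0.145,120]]'
python3 -m inch '[[0,0,0,0,0,0,120],[0,0,0,0,0,0,120]]'
python3 - <<'E'
from h import *
b=robot.capture("side");a=robot.capture("top")
crop("side",190,60,440,390,1.8,"s54",b); crop("top",190,120,480,290,2.7,"t54",a)
E
```

```text
time_s: 66.7
position: [0.5198, -0.1037, 0.2565]
eef_rot: [-107.4, 90.0, 162.2]
force: [0.5, 0.6, -0.5]
gripper_width: 0.0452
time_s: 66.95
position: [0.5198, -0.1, 0.2568]
eef_rot: [163.7, 90.0, 73.9]
force: [0.2, 0.5, -0.4]
gripper_width: 0.0456
```

View pics/s54.png

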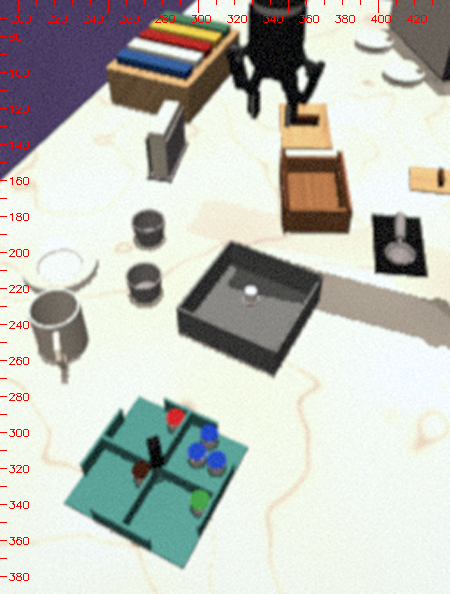

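View pics/t54.png

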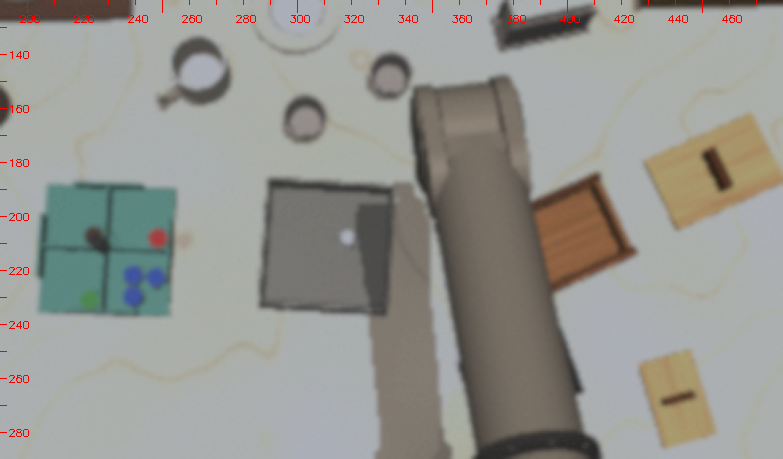

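Everything is in place: three blue pods sit in the bay, the orange pod is in the tub, the lid lies rib up and clear of the box, and the cups and mug are unmoved. Handing the job in.

```bash
python3 - <<'E'
from station import robot
print(robot.sign_off())
E
```

```text
the job is handed in; nothing more can be done
None
```

The job is done and handed in at about 67 s of the 210 s allowed.

**What I did**
- **Orange pod:** I lifted the organiser by its post and tipped it about 23° over the tub. The only orange pod present slid into the tub. I then stood the organiser back in its place with the red, brown and green pods in their own compartments.
- **Lid:** I pulled the larger lid out of the stock box and laid it flat on the counter, rib up and clear of the box.
- **Blue pods:** I moved all three blue pods from the box into the emptied compartment. The first was dropped from a few millimetres up to keep the gripper clear of the post.

**Last checks**
- **Final pictures, both cameras:** three blue pods stand upright in the compartment, and the orange pod is in the tub, upside down. The lid has a clear gap to the box, and the cups and mug are at their original pixels. The arm was touching nothing.
- **Stock box:** it was empty in the side view. In the last top view the arm partly hid it.
- **Tub:** it was knocked a couple of centimetres while the robot was away from it. The orange pod stayed inside.

**What disagreed**
- **Fingertip height:** the fingertips were about 21 mm behind the reported TCP, not 11 mm ahead as stated. I found this when my first grip on the lid's rib missed. A touch on the counter measured the offset, and I used it for the rest of the job.
- **Post grip:** because of that offset, I must have gripped the organiser by roughly the top 10 mm of its post. It held without slipping.

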